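# Line up the instrument cases on the charging rack

### The arm

A 6-joint arm with a two-finger parallel gripper is mounted at the origin on the work surface. World frame = base frame: x ahead of the robot, y to its left, z up, the work surface at z = 0. Lengths are in m, angles in rad, forces in N, time in s.
With the tool pointing down it reaches from about 0.25 to 0.725 m from the base axis. Payload 4 kg.
Tool frame: the origin (TCP) lies midway between the tips of the shut fingers; the grasp point (between the pads) lies 19 mm behind it; y points along the fingers, x is the direction in which the jaws open and shut, and the axes are right-handed (so a half turn about y gives the same grasp; the last joint's range is limited). The gripper opens to 85 mm and grips with 20 to 120 N. Pads are 22 mm wide; open, the fingers measure 114 mm over their backs; the gripper's body (76 mm by 85 mm) begins 54 mm behind the grasp point. The pads swing forward as they close: fully open they stand 13 mm farther back than shut.
Start: joints at [-1.276, 0.241, 0.005, 1.335, 0, 1.571], TCP at [0.145, -0.478, 0.231] pointing down, gripper open.
Joint ranges: [-2.72, 2.72], [-1.05, 1.87], [-1.09, 1.28], [-1.99, 2.15], [-1.42, 1.44], [-3.14, 3.14]. Speed limits (rad/s): [2.79, 2.79, 3.14, 3.14, 3.14, 3.14].

### API

Orientations are given as a unit quaternion [x, y, z, w].
In Python, from workcell import bot gives the robot as it stands. The module is installed in compiled form; this text tells all that it offers.
- The arm moves only by the shell command python3 -m inch 'ROWS'. ROWS is text: rows parted by semicolons, each of 7 numbers parted by spaces: the turn, a rotation vector about the tool's x, y, z in degrees, then the shift along the tool's x, y, z in mm, then the closure, from 0 (fully open) to 1 (shut). In form: ax ay az dx dy dz fingers; .... A call has 1 to 12 rows; each row shifts and turns the commanded pose from where the row before left it, along the tool's axes as they then stand; what a row does not reach is not made up. A row lasts 1/8 s, in which the tool goes at most 62.5 mm and 10.7 degrees, less where a joint would pass 70% of its speed; a pose out of reach is approached as far as the arm can. A call with a gripper value outside its range is refused whole. The fingers move at their own pace and stop on an object; the grip force is fixed at half the most. Time passes only in rows, so rows that do not move let the fingers close. It gives the time, the measured TCP pose, the force and the opening at its end, in the units of the state.
- bot.get_obs(): the state, without advancing time (a new reading comes with each control period).
- bot.camera(name): name is "scene" or "side" or "wrist"; returns a dict with "color" (400x640x3 uint8, blue, green, red), "fx", "fy", "cx", "cy" (pixels), "extrinsics" (4x4, takes a point from world to camera coordinates). Camera axes: x right, y up, looking along -z (the intrinsics and any distortion apply to the point x, -y, -z); pixel columns grow to the right and rows downward; lengths in m; the calibration is good to about 2 mm. A picture is of the moment at which its call begins. There is no depth.
- bot.job_done(): hands the job in, once; it reports no verdict.
Trained networks look in the newest picture that a camera, given by its name, has taken for a name from the list of things; names that differ only in an ending like _2 or _b are one class to them, and where a whole thing is asked for, a point or a joint stands for the part that bears it (a point fixed in the world has none). Each returns a list of dicts, best first, with "conf" (0 to 1); they miss things now and then, are a little off and sometimes report something else, mostly with a low value. They report only what shows in the picture. A call takes as long as a camera call. They do not tell look-alikes from the thing itself.
- bot.look_for(name, camera): "extent" ([left, top, right, bottom] in pixels, round what is visible of it).
- bot.cut_out(name, camera): "region" (400x640 bool, what is visible of it) and "extent" ([left, top, right, bottom] in pixels, round what is visible of it).
- bot.spot_point(name, camera): "point" ([column, row] in pixels: a listed point, or the origin of a listed thing).
The state is a dict: "clock": time; "joint_pos": joint angles; "joint_vel": joint speeds; "tau": joint torques, N m; "eef_pos": TCP position; "tool_rot": TCP orientation; "ft_force": force on the tool from outside, world axes, zero at the start; "ft_torque": the same for the moment, N m; "grip_width": finger opening in m.
Only numpy, scipy, OpenCV 4.12 (cv2) and the standard library are available. Lean on these libraries where they do the work, as an engineer would, in place of code of your own. Each camera call takes 0.05 s, during which the arm holds its last target.

### The job

Put the three white instrument cases on charge: nudge them into one straight, closed-up row, the first against the rack's end cheek and the others up against each other without gaps, each square to the rack, flat on the table and pushed fully home under the canopy so that its brass contact is pressed in. Push gently, feeling for the contact bar, since the cases hold delicate optics; do not tip them and leave the other things on the table where they are.

Things in the scene. Friction and masses are not known exactly. Their poses are not given: they have to be found in the camera images.
- rack: fixed charging rack for three cases side by side, open at its front. Origin: at table level on the end cheek's inner face. x: level, into the rack; y: through the cheek, so the row lies at negative y; z up. Contact bar at the back: parallel to y, y -5 to -230 mm, 40 mm high; its front face stands at x = -s. Case home in place k = 0, 1, 2: centre at x = -(45 mm + s), y = -(33 + 66 k) mm
- cheek (a point): middle of the inner face of the end cheek, 11 mm above the table; axes as the rack. The cheek is a straight low wall at the end of the row nearest the robot, inner face at rack y = 0, 22 mm high, 12 mm thick, from rack x = -295 to +25 mm. The other end of the row is open
- canopy_edge (a point): middle of the front edge of the clear canopy, on its underside, 140 mm above the table; axes as the rack. The sheet is 5 mm thick, rack x = -120 to +50 mm, y = -270 to +30 mm. It overhangs the front of a case that is home by 6 to 30 mm, so a tool pushing there must lean out, about 35 to 45 degrees. Posts at its two back corners (x = 36 to 50 mm) and a 55 mm high housing between them
- case_a_center (a point): one of three identical white hard cases, a closed flat box 90 mm long (its x axis), 66 mm wide (y) and 42 mm high, grey seam and lid panel, upright corners rounded to 10 mm, 0.18 to 0.29 kg, standing loose in front of the rack; slides when pushed low on a side. Its x axis points into the rack, within 0.22 rad at the start. The point is the centre of the box, 21 mm above the table
- case_b_center (a point): one of three identical white hard cases, a closed flat box 90 mm long (its x axis), 66 mm wide (y) and 42 mm high, grey seam and lid panel, upright corners rounded to 10 mm, 0.18 to 0.29 kg, standing loose in front of the rack; slides when pushed low on a side. Its x axis points into the rack, within 0.22 rad at the start. The point is the centre of the box, 21 mm above the table
- case_c_center (a point): one of three identical white hard cases, a closed flat box 90 mm long (its x axis), 66 mm wide (y) and 42 mm high, grey seam and lid panel, upright corners rounded to 10 mm, 0.18 to 0.29 kg, standing loose in front of the rack; slides when pushed low on a side. Its x axis points into the rack, within 0.22 rad at the start. The point is the centre of the box, 21 mm above the table
- contact0 (a joint): sprung brass contact 0 (0 = next to the cheek), 24 mm wide, 20 mm high, 33 mm from the cheek, 22 mm above the table, on the contact bar. 0 = out its full 8 mm, 0.008 m = flush with the bar. Weak spring (under 0.5 N) that cannot push a case out. The bar is clamped at a depth s of 0 to 24 mm that differs each time and is not reported: feel for it
- contact1 (a joint): sprung brass contact 1 (0 = next to the cheek), 24 mm wide, 20 mm high, 99 mm from the cheek, 22 mm above the table, on the contact bar. 0 = out its full 8 mm, 0.008 m = flush with the bar. Weak spring (under 0.5 N) that cannot push a case out. The bar is clamped at a depth s of 0 to 24 mm that differs each time and is not reported: feel for it
- contact2 (a joint): sprung brass contact 2 (0 = next to the cheek), 24 mm wide, 20 mm high, 165 mm from the cheek, 22 mm above the table, on the contact bar. 0 = out its full 8 mm, 0.008 m = flush with the bar. Weak spring (under 0.5 N) that cannot push a case out. The bar is clamped at a depth s of 0 to 24 mm that differs each time and is not reported: feel for it
- case_a: the same case; origin at the centre of its underside, axes as for its centre point
- case_b: the same case; origin at the centre of its underside, axes as for its centre point
- case_c: the same case; origin at the centre of its underside, axes as for its centre point
- drops: small white dropper bottle, 36 mm across, 75 mm high, upright. Origin at the underside. Not part of the job: leave it where it is
- cleaner: clear cleaner bottle, 48 mm across, 130 mm high, upright, behind the rack. Origin at the underside. Not part of the job: leave it where it is
- occluder: black eye paddle lying flat, about 170 mm long and 64 mm wide at the disc, 6 mm thick. Origin at the underside. Not part of the job: leave it where it is
- penlight: metal penlight lying flat, 135 mm long, 18 mm wide, 16 mm high, along its x axis. Origin at the underside. Not part of the job: leave it where it is
- cup: white cup, 72 mm across, 90 mm high, upright. Origin at the underside. Not part of the job: leave it where it is
- pd_rule: clear flat ruler, 170 x 30 x 5 mm, along its x axis. Origin at the underside. Not part of the job: leave it where it is
There are look-alikes about, which are no part of the job. Leave any orange or red look-alike of the case_b alone.

How it is judged:
By the outcome, as a careful person would: the job done as asked, in the order asked, and still so for the second after the job is handed in, with the robot touching nothing.
It also fails if it takes over 72 s, if anything falls off the work surface, if the arm or the gripper's body presses on something with over 40 N, if the wrist force passes 120 N, or if a joint passes its speed limit or range.

## Working session

There is one attempt and no reset: what is moved stays moved. The work goes in short steps, Python scripts to look and compute and a shell command to move; the robot and the scene stay as the last step left them, time stands still between calls to the robot, and variables do not carry over. Pictures are saved under pics/ and viewed, and the job is handed in when it is done.

```bash
mkdir -p pics; ls
python3 - <<'E'
from workcell import bot
import cv2,numpy as np
print(bot.get_obs())
for n in ["scene","side","wrist"]:
    c=bot.camera(n); cv2.imwrite(f"pics/{n}0.png",c["color"]); print(n,c["fx"],c["fy"],c["cx"],c["cy"],np.round(c["extrinsics"],4).tolist(),[k for k in c])
E
```

```text
pics
{'clock': 0.0, 'joint_pos': array([-1.27600334e+00,  2.41401070e-01,  3.71487112e-03,  1.33518784e+00,
       -4.54210861e-05,  1.57081256e+00]), 'joint_vel': array([ 0.00066006, -0.00021178, -0.00079162,  0.00128278,  0.001013  ,
       -0.00119251]), 'tau': array([-1.08103621e-03, -3.72316718e+01,  2.52408439e+01,  1.68222823e-02,
       -8.59889747e-05, -6.04320391e-06]), 'eef_pos': array([ 0.14507408, -0.47783045,  0.23041533]), 'tool_rot': array([-0.56758175,  0.42175074, -0.42055144,  0.56843096]), 'ft_force': array([-0.00673507,  0.28834815,  0.23905334]), 'ft_torque': array([-0.06393123, -0.01663789,  0.05560378]), 'grip_width': 0.08528548159059886}
scene 377.24802046401607 377.24802046401607 318.8022322519676 200.98748089955308 [[0.421, 0.9071, 0.0052, -0.2458], [-0.7101, 0.326, 0.624, 0.3133], [0.5643, -0.2664, 0.7814, -1.2998], [0.0, 0.0, 0.0, 1.0]] ['color', 'fx', 'fy', 'cx', 'cy', 'extrinsics']
side 438.73374494332023 438.73374494332023 317.798990522416 201.98366509316315 [[0.3995, 0.9167, 0.0082, -0.2568], [-0.7337, 0.3143, 0.6025, 0.3288], [0.5497, -0.2467, 0.7981, -1.6992], [0.0, 0.0, 0.0, 1.0]] ['color', 'fx', 'fy', 'cx', 'cy', 'extrinsics']
wrist 326.8404651416403 326.8404651416403 318.5944057379782 200.31228864348978 [[0.2902, -0.9569, -0.0029, -0.5], [0.9214, 0.2803, -0.2693, 0.0356], [0.2586, 0.0755, 0.963, -0.3794], [0.0, 0.0, 0.0, 1.0]] ['color', 'fx', 'fy', 'cx', 'cy', 'extrinsics']
```

View pics/scene0.png

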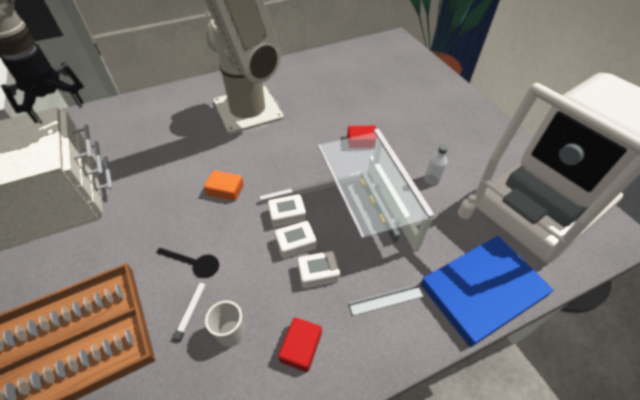

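View pics/side0.png

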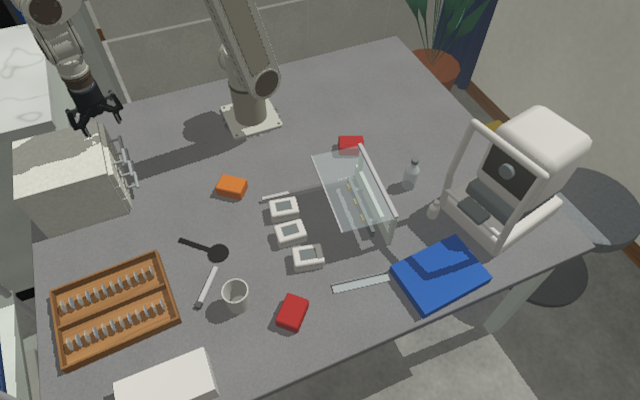

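View pics/wrist0.png

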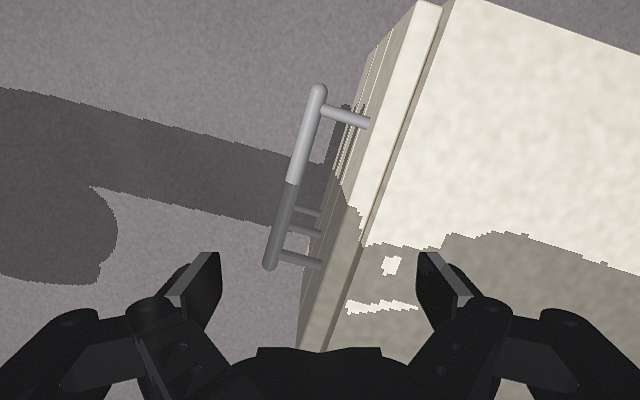

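```bash
cat > h.py <<'E'
from workcell import bot
import cv2,numpy as np
from scipy.spatial.transform import Rotation as R
def proj(c,P):
    P=np.atleast_2d(P); E=c["extrinsics"]; q=P@E[:3,:3].T+E[:3,3]
    return np.c_[c["cx"]+c["fx"]*q[:,0]/-q[:,2], c["cy"]-c["fy"]*q[:,1]/-q[:,2]]
def back(c,uv,z):
    E=c["extrinsics"]; r=np.array([(uv[0]-c["cx"])/c["fx"],-(uv[1]-c["cy"])/c["fy"],-1.])
    o=-E[:3,:3].T@E[:3,3]; d=E[:3,:3].T@r
    return o+d*(z-o[2])/d[2]
E
python3 - <<'E'
from h import *
zs={"rack":0,"cheek":.011,"canopy_edge":.14,"case_a_center":.021,"drops":0,"cleaner":0,"occluder":0,"penlight":0,"cup":0,"pd_rule":0,"contact0":.022,"contact1":.022,"contact2":.022}
for n in ["scene","side"]:
    c=bot.camera(n)
    for k,z in zs.items():
        for d in bot.spot_point(k,n)[:6]:
            print(n,k,round(d["conf"],2),np.round(d["point"],1),np.round(back(c,d["point"],z),4)[:2])
print(bot.get_obs()["clock"])
E
```

```text
scene rack 0.71 [284.7 211.1] [ 0.4595 -0.0448]
scene cheek 0.89 [317.6 184.5] [0.4183 0.073 ]
scene cheek 0.61 [178.4 260.1] [ 0.4987 -0.338 ]
scene canopy_edge 0.72 [339.4 186. ] [0.5463 0.0708]
scene canopy_edge 0.55 [317.1 268.8] [ 0.7251 -0.0702]
scene case_a_center 0.89 [317.9 268.1] [ 0.6658 -0.0405]
scene drops 0.69 [462.9 216.3] [0.677  0.3866]
scene drops 0.53 [180.3 261.1] [ 0.4958 -0.3358]
scene cleaner 0.68 [435.8 180.2] [0.5384 0.3979]
scene occluder 0.57 [179.8 259.5] [ 0.4908 -0.336 ]
scene occluder 0.39 [435.7 176.5] [0.5262 0.4063]
scene penlight 0.56 [188.9 311.9] [ 0.6342 -0.346 ]
scene cup 0.77 [230.4 335.5] [ 0.7246 -0.2765]
scene pd_rule 0.81 [385.2 297.8] [0.7905 0.0735]
scene pd_rule 0.69 [315.4 271.5] [ 0.6613 -0.0451]Traceback (most recent call last):
  File "<stdin>", line 6, in <module>
ValueError: it knows: canopy_edge, case, case_a_center, case_b_center, case_c_center, cheek, cleaner, cup, drops, occluder, pd_rule, penlight, rack
```

Run:
```python
import cv2
im=cv2.imread("pics/side0.png")[120:300,230:430]; cv2.imwrite("pics/sidecrop.png",cv2.resize(im,None,fx=3.3,fy=3.3,interpolation=2))
im=cv2.imread("pics/scene0.png")[110:300,240:450]; cv2.imwrite("pics/scenecrop.png",cv2.resize(im,None,fx=3.1,fy=3.1,interpolation=2))
```

```text
(no output)
```

View pics/sidecrop.png

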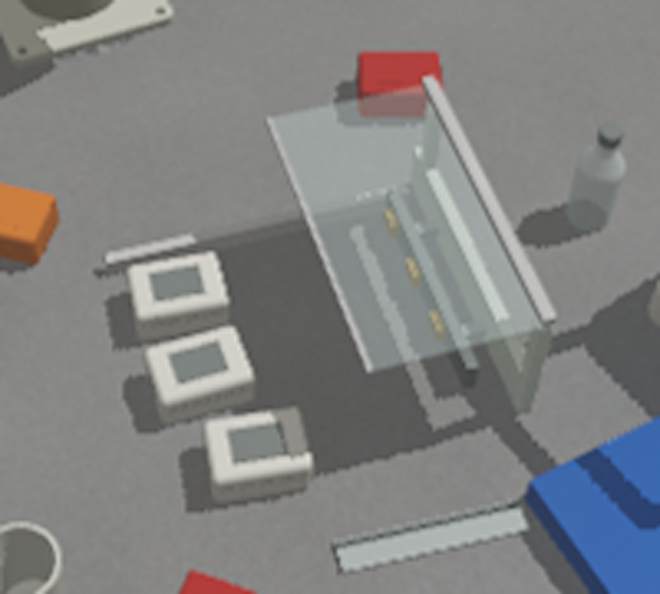

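View pics/scenecrop.png

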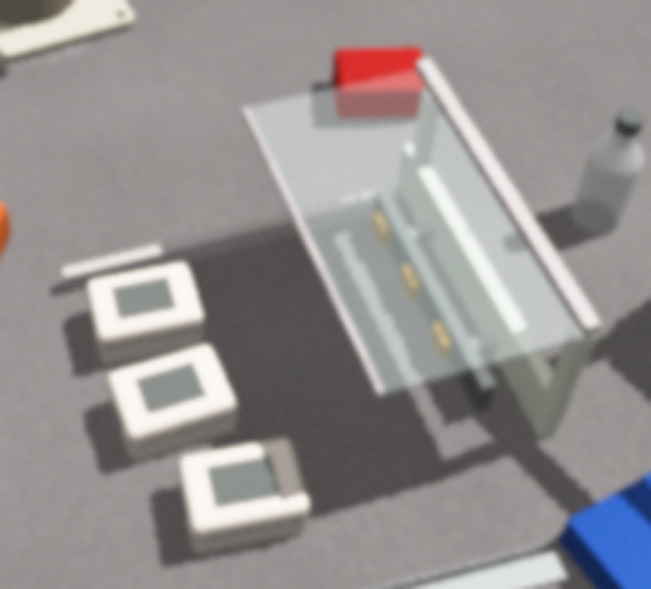

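```bash
cat >> h.py <<'E'
from scipy.optimize import least_squares, minimize
def Tw(p,P):
    P=np.atleast_2d(P); c,s=np.cos(p[2]),np.sin(p[2])
    return np.c_[p[0]+c*P[:,0]-s*P[:,1], p[1]+s*P[:,0]+c*P[:,1], P[:,2]]
def casehull():
    pts=[]
    for sx in(-1,1):
        for sy in(-1,1):
            for a in np.linspace(0,np.pi/2,6):
                for z in(0,.042): pts.append([sx*(.035+.01*np.cos(a)),sy*(.023+.01*np.sin(a)),z])
    return np.array(pts)
CH=casehull()
RACKL=[([-.295,0,.022],[-.295,.012,.022]),([-.295,0,.022],[.025,0,.022]),([-.295,.012,.022],[.025,.012,.022]),([-.295,0,0],[-.295,0,.022]),
 ([-.12,-.27,.14],[-.12,.03,.14]),([-.12,-.27,.145],[-.12,.03,.145]),([-.12,-.27,.145],[.05,-.27,.145]),([-.12,.03,.145],[.05,.03,.145]),([.05,.03,.145],[.05,-.27,.145]),([0,-.005,.04],[0,-.23,.04]),([-.024,-.005,.04],[-.024,-.23,.04])]
def draw(c,im,lines,p,col,k):
    for a,b in lines:
        q=proj(c,Tw(p,np.array([a,b])))*k; cv2.line(im,tuple(int(v) for v in q[0]),tuple(int(v) for v in q[1]),col,1,cv2.LINE_AA)
E
python3 - <<'E'
from h import *
C={n:bot.camera(n) for n in("scene","side")}
obs=[("side",(311.2,156.4),(-.12,.03,.1425)),("side",(342.1,232.4),(-.12,-.27,.1425)),("side",(262,197.8),(-.295,.006,.022)),
("scene",(318.7,144.8),(-.12,.03,.1425)),("scene",(362.6,236.8),(-.12,-.27,.1425)),("scene",(260.5,198),(-.295,.006,.022))]
f=lambda p:np.concatenate([(proj(C[n],Tw(p,P))[0]-uv)  for n,uv,P in obs])
best=min((least_squares(f,[.5,.15,a]) for a in np.arange(-3,3.2,.8)),key=lambda r:r.cost)
print(best.x,np.degrees(best.x[2]),np.round(best.fun,1)); np.save("rack.npy",best.x)
for n in C:
    k=5;im=cv2.resize(C[n]["color"],None,fx=k,fy=k,interpolation=2); draw(C[n],im,RACKL,best.x,(0,0,255),k)
    x0,y0=(250,130); cv2.imwrite(f"pics/rk_{n}.png",im[y0*k:(y0+115)*k,x0*k:(x0+155)*k])
# cases
for n in C:
  for m in("case_a","case_b","case_c"):
    for d in bot.cut_out(m if 0 else "case_a_center",n) if m=="case_a" else []:
        r=d["region"]; print(n,m,round(d["conf"],2),np.round(d["extent"]),r.sum())
E
```

```text
[ 0.44402752  0.19836352 -4.8242347 ] -276.40828784664757 [ 0.3 -0.8  0.5 -0.5  0.5 -0.5 -0.5  0.8 -0.   0.7 -0.5 -0.2]
scene case_a 0.69 [297. 251. 340. 284.] 1194
side case_a 0.89 [291. 246. 324. 275.] 731
side case_a 0.56 [332. 270. 394. 293.] 574
```

```bash
ls pics
```

```text
rk_scene.png
rk_side.png
scene0.png
scenecrop.png
side0.png
sidecrop.png
wrist0.png
```

View pics/rk_side.png

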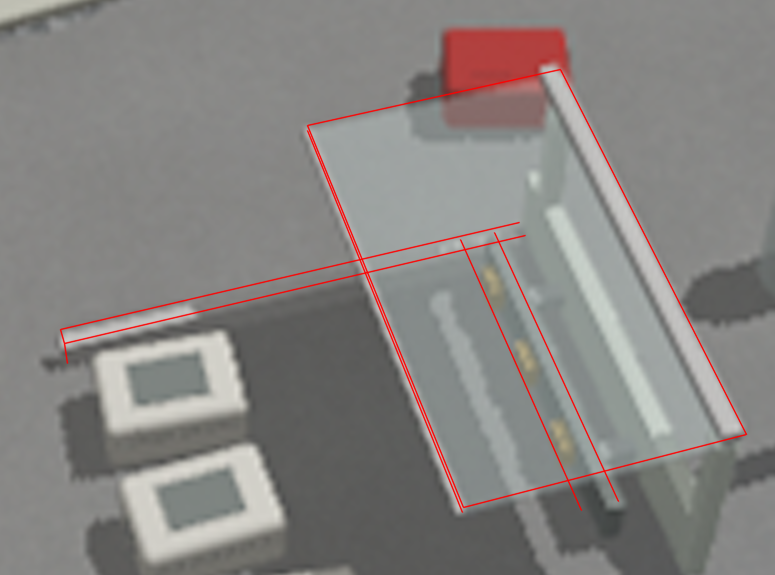

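View pics/rk_scene.png

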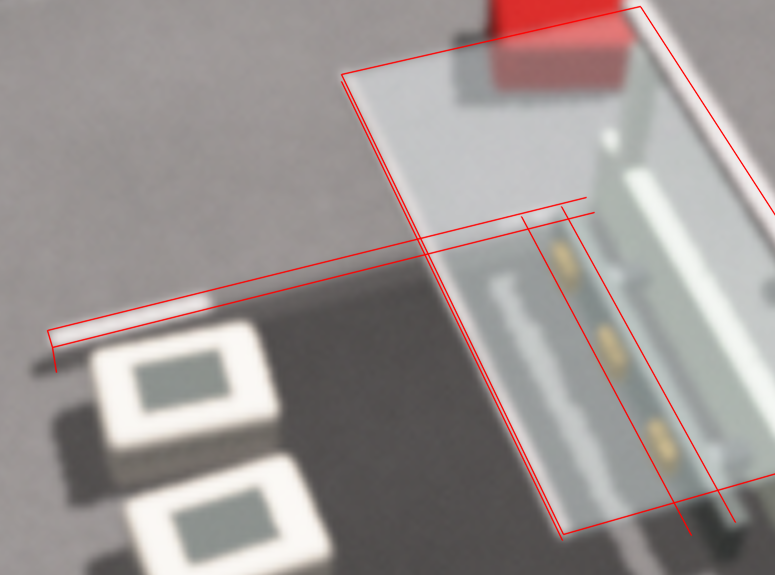

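```bash
cat >> h.py <<'E'
TOP=CH[CH[:,2]>.04]; TOP=cv2.convexHull((TOP[:,:2]*1e4).astype(np.float32))[:,0]/1e4; TOP=np.c_[TOP,np.full(len(TOP),.042)]
rack=lambda:np.load("rack.npy")
def torack(p,P):
    d=np.asarray(P)[:2]-p[:2]; c,s=np.cos(p[2]),np.sin(p[2]); return np.array([c*d[0]+s*d[1],-s*d[0]+c*d[1]])
def fitcase(views,p0):
    # views: list of (cam, contour points px (N,2)) ; fit the top outline to contour
    def res(p):
        out=[]
        for c,pts in views:
            poly=proj(c,Tw(p,TOP)).astype(np.float32).reshape(-1,1,2)
            out+= [cv2.pointPolygonTest(poly,(float(u),float(v)),True) for u,v in pts]
        return np.array(out)
    return least_squares(res,p0,loss="soft_l1",f_scale=.7,diff_step=1e-4,x_scale=[.1,.1,1])
E
python3 - <<'E'
from h import *
C={n:bot.camera(n) for n in("scene","side")}
rk=rack(); rk[2]+=2*np.pi; np.save("rack.npy",rk)
V={0:[],1:[],2:[]}
seed={"scene":[(286,208),(295,238),(317,268)],"side":[(283,207),(290,232),(308,256)]}
for n,c in C.items():
    g=c["color"].astype(int); m=(g.min(2)>(165 if n=="side" else 165)).astype(np.uint8)
    for i,(u,v) in enumerate(seed[n]):
        w=np.zeros_like(m); w[v-22:v+23,u-28:u+29]=m[v-22:v+23,u-28:u+29]
        L,lab,st,_=cv2.connectedComponentsWithStats(w)
        j=1+np.argmax(st[1:,4]); comp=(lab==j).astype(np.uint8)
        h=cv2.convexHull(cv2.findContours(comp,0,1)[0][0]) if i<0 else max(cv2.findContours(comp,cv2.RETR_EXTERNAL,cv2.CHAIN_APPROX_NONE)[0],key=len)
        print(n,i,st[j]); V[i].append((c,h[:,0].astype(float)))
from scipy.optimize import least_squares
P=[]
for i in range(3):
    p0=back(C["side"],seed["side"][i],.042); 
    r=fitcase(V[i],[p0[0],p0[1],rk[2]]); P.append(r.x)
    print(i,np.round(r.x,4),"rack",np.round(torack(rk,r.x)*1e3,1),"yaw",round(np.degrees(r.x[2]-rk[2]),1),np.abs(r.fun).mean())
np.save("cases.npy",P)
for n in C:
    k=6;im=cv2.resize(C[n]["color"],None,fx=k,fy=k,interpolation=2); draw(C[n],im,RACKL,rk,(0,0,255),k)
    for p in P: draw(C[n],im,[(TOP[a],TOP[a-1]) for a in range(len(TOP))],p,(0,200,0),k)
    x0,y0=(255,185); cv2.imwrite(f"pics/cs_{n}.png",im[y0*k:(y0+100)*k,x0*k:(x0+100)*k])
E
```

```text
scene 0 [268 194  38  26 542]
scene 1 [275 221  41  30 633]
scene 2 [297 253  43  29 560]
side 0 [269 196  30  20 284]
side 1 [275 219  31  23 324]
side 2 [292 245  32  21 264]
0 [ 0.4767 -0.0451  1.3937] rack [-238.3  -59.7] yaw -3.7 0.6845080484177707
1 [ 0.5698 -0.0592  1.4961] rack [-241.9 -153.8] yaw 2.1 0.6998046114213428
2 [ 0.6693 -0.0402  1.37  ] rack [-211.9 -250.5] yaw -5.1 2.5300835456014656
```

View pics/cs_side.png

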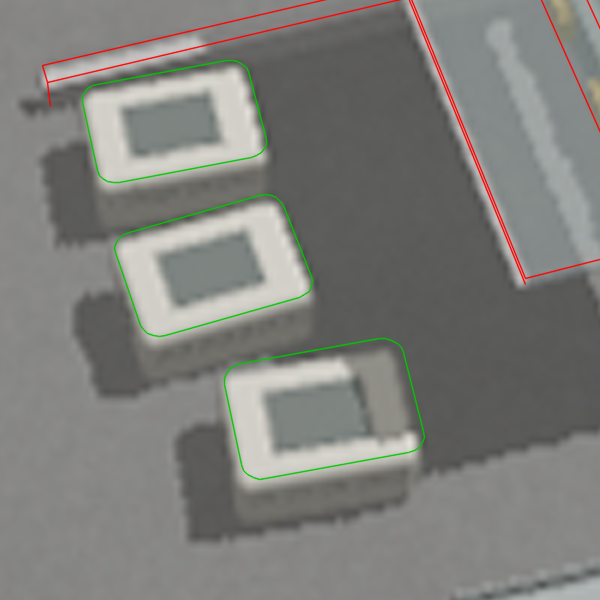

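View pics/cs_scene.png

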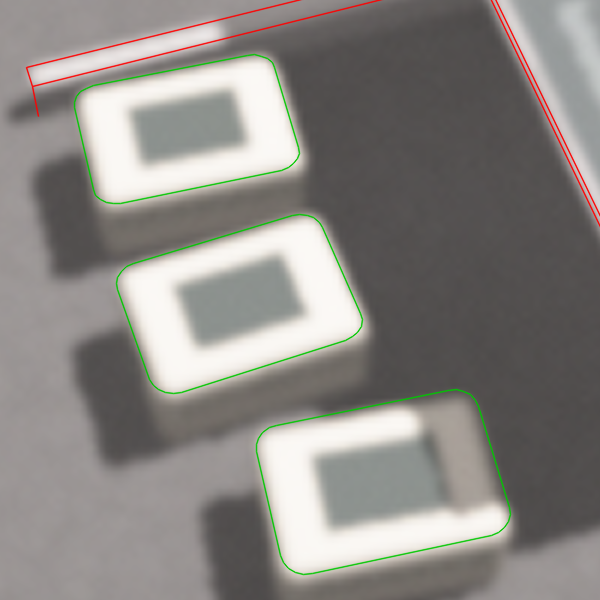

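```bash
cat >> h.py <<'E'
def pose():
    o=bot.get_obs(); return np.array(o["eef_pos"]),R.from_quat(o["tool_rot"]),o
def rk3(p,x,y,z): return Tw(p,[[x,y,z]])[0]
def Rt(p,jaw,lean):
    """jaw: 'x' or 'y' rack axis (sign) ; lean deg: fingers point toward rack +x when leaning"""
    ex=np.array([np.cos(p[2]),np.sin(p[2]),0]); ey=np.array([-ex[1],ex[0],0])
    l=np.radians(lean); yy=np.sin(l)*ex-np.cos(l)*np.array([0,0,1])
    xx={'x':ex,'-x':-ex,'y':ey,'-y':-ey}[jaw]
    return R.from_matrix(np.c_[xx,yy,np.cross(xx,yy)])
def status():
    p,r,o=pose(); rk=rack(); q=torack(rk,p); f=o["ft_force"]; fr=torack(np.array([0,0,rk[2]]),f)
    print("t %.2f rack x %.1f y %.1f z %.1f mm  F rack %.1f %.1f %.1f  w %.1f"%(o["clock"],*(q*1e3),p[2]*1e3,*fr,f[2],o["grip_width"]*1e3))
def go(tp,tr):
    p,r,o=pose(); rv=(r.inv()*tr).as_rotvec(degrees=True)
    print("turn",np.round(rv,1),"|%.1f|"%np.linalg.norm(rv),"shift old axes",np.round(r.inv().apply(tp-p)*1e3,1),"shift new axes",np.round(tr.inv().apply(tp-p)*1e3,1))
E
python3 - <<'E'
from h import *
rk=rack(); p,r,o=pose(); print(np.round(r.as_matrix(),3)); status()
for j in('x','-x','y','-y'): print(j); go(rk3(rk,-.212,-.305,.2),Rt(rk,j,0))
E
```

```text
[[ 0.291 -0.     0.957]
 [-0.957 -0.     0.291]
 [ 0.    -1.    -0.   ]]
t 1.00 rack x -705.9 y 221.3 z 231.3 mm  F rack 0.6 -0.5 -1.2  w 85.1
x
turn [   0.  -156.7   -0. ] |156.7| shift old axes [-245.4   31.3  678.8] shift new axes [ 493.9   31.3 -526.3]
-x
turn [ 0.  23.3  0. ] |23.3| shift old axes [-245.4   31.3  678.8] shift new axes [-493.9   31.3  526.3]
y
turn [ -0.  113.3   0. ] |113.3| shift old axes [-245.4   31.3  678.8] shift new axes [-526.3   31.3 -493.9]
-y
turn [  0.  -66.7   0. ] |66.7| shift old axes [-245.4   31.3  678.8] shift new axes [526.3  31.3 493.9]
```

```bash
python3 -m inch '0 0 0 -22 0 60 0.6; 0 0 0 -22 0 60 0.6; 0 0 0 -22 0 60 0.6; 0 0 0 -22 0 60 0.6; 0 0 0 -22 0 60 0.6; 0 0 0 -22 0 60 0.6; 0 0 0 -22 0 60 0.6; 0 0 0 -22 0 60 0.6; 0 0 0 -22 0 60 0.6; 0 0 0 -15 0 50 0.6; 0 -10 0 0 0 0 0.6; 0 0 0 0 0 0 0.6'
python3 - <<'E'
from h import *
rk=rack(); p,r,o=pose(); print(np.round(o["joint_pos"],3),p); status()
for j in('x','-x'): go(rk3(rk,-.212,-.305,.2),Rt(rk,j,0))
E
```

```text
clock: 2.5
eef_pos: [0.6381, -0.1101, 0.2304]
tool_rot: [0.603, -0.371, 0.37, -0.602]
ft_force: [1.1, -0.8, -0.9]
grip_width: 0.0344
[-0.171  0.549  0.462  1.485 -0.     2.502] [ 0.63806638 -0.11014173  0.23041066]
t 2.50 rack x -284.9 y -227.3 z 230.4 mm  F rack -0.7 -1.2 -0.9  w 34.4
turn [-0.000e+00 -1.467e+02 -1.000e-01] |146.7| shift old axes [-18.3  30.3 105. ] shift new axes [ 72.9  30.4 -77.7]
turn [ 0.1 33.3 -0. ] |33.3| shift old axes [-18.3  30.3 105. ] shift new axes [-72.9  30.4  77.7]
```

```bash
python3 -m inch '0 -10.5 0 0 0 0 0.6; 0 -10.5 0 0 0 0 0.6; 0 -10.5 0 0 0 0 0.6; 0 -10.5 0 0 0 0 0.6; 0 -10.5 0 0 0 0 0.6; 0 -10.5 0 0 0 0 0.6; 0 -10.5 0 0 0 0 0.6; 0 -10.5 0 0 0 0 0.6; 0 -10.5 0 0 0 0 0.6; 0 -10.5 0 0 0 0 0.6; 0 -10.5 0 0 0 0 0.6; 0 -10.5 0 0 0 0 0.6'
python3 - <<'E'
from h import *
c=bot.camera("wrist"); cv2.imwrite("pics/w1.png",c["color"])
rk=rack(); p,r,o=pose(); print(np.round(o["joint_pos"],3),p); status()
for j in('x',): go(rk3(rk,-.212,-.305,.15),Rt(rk,j,0))
E
```

```text
clock: 4.0
eef_pos: [0.6372, -0.1117, 0.2319]
tool_rot: [0.603, 0.369, -0.369, -0.603]
ft_force: [-0.0, -0.0, -0.1]
grip_width: 0.034
[-0.174  0.546  0.46   1.485 -0.     0.294] [ 0.63721397 -0.11172883  0.23191025]
t 4.05 rack x -286.6 y -226.6 z 231.9 mm  F rack -0.4 -0.3 -0.8  w 34.4
turn [  0.  -20.4  -0. ] |20.4| shift old axes [ 97.2  81.9 -47.4] shift new axes [ 74.6  81.9 -78.4]
```

View pics/w1.png

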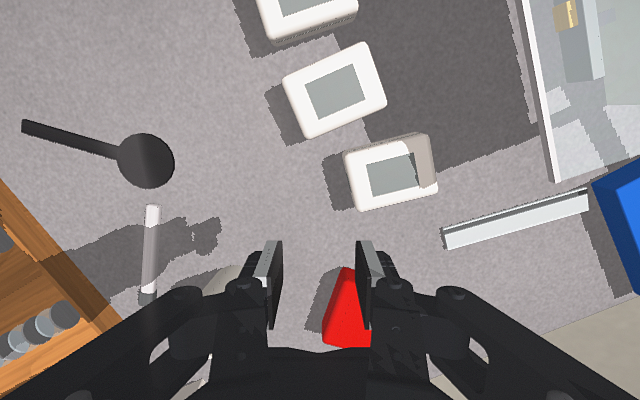

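```bash
python3 -m inch '0 -10.2 0 0 0 0 0.6; 0 -10.2 0 0 0 0 0.6; 0 0 0 37 20 -39 0.6; 0 0 0 37 20 -39 0.6; 0 0 0 0 20 0 0.6; 0 0 0 0 20 0 0.6'
python3 - <<'E'
from h import *
c=bot.camera("wrist"); cv2.imwrite("pics/w2.png",c["color"])
s=bot.camera("side"); print("red",back(s,(290,315),.0),"ruler end",back(s,(331,290),0))
rk=rack(); p,r,o=pose(); print(np.round(o["joint_pos"],3),p); status()
go(rk3(rk,-.215,-.305,.02),Rt(rk,'x',0))
P=np.load("cases.npy")
im=c["color"].copy()
for q in P: draw(c,im,[(TOP[a],TOP[a-1]) for a in range(len(TOP))],q,(0,200,0),1)
draw(c,im,RACKL,rk,(0,0,255),1); cv2.imwrite("pics/w2o.png",im)
E
```

```text
clock: 4.8
eef_pos: [0.7239, -0.0464, 0.1497]
tool_rot: [-0.529, -0.468, 0.469, 0.53]
ft_force: [-0.7, -0.4, -0.5]
grip_width: 0.0341
red [ 0.80828917 -0.15616631  0.        ] ruler end [ 0.78470064 -0.02036045  0.        ]
[-0.065  0.753  0.611  1.434 -0.     0.057] [ 0.72196354 -0.04681763  0.14800091]
t 4.90 rack x -212.6 y -303.6 z 148.0 mm  F rack -0.3 0.3 -0.1  w 34.0
turn [-0.3 -0.6 -0. ] |0.7| shift old axes [ -2.3 128.   -2.2] shift new axes [ -2.4 128.   -1.4]
```

View pics/w2o.png

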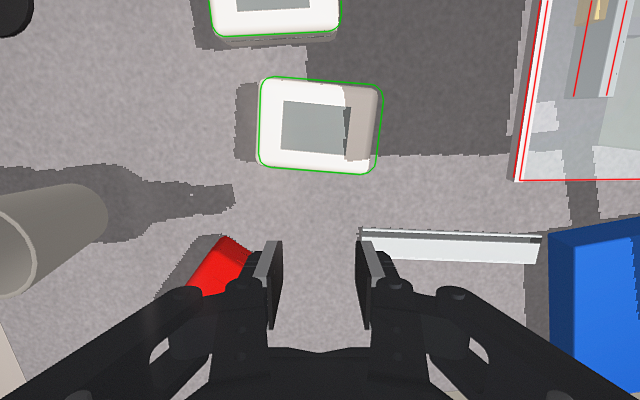

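```bash
python3 -m inch '0 -0.5 0 -1 40 -1 0.6; 0 0 0 -1 40 0 0.6; 0 0 0 0 35 0 0.6; 0 0 0 0 22 0 0.6; 0 0 0 0 0 0 0.6'
python3 - <<'E'
from h import *
rk=rack(); p,r,o=pose(); print(np.round(o["joint_pos"],3),p); status()
go(rk3(rk,-.215,-.305,.01),Rt(rk,'x',0))
E
```

```text
clock: 5.52
eef_pos: [0.7231, -0.0492, 0.0132]
tool_rot: [-0.526, -0.47, 0.472, 0.528]
ft_force: [-0.4, 0.1, -0.4]
grip_width: 0.0341
[-0.068  0.836  0.413  1.152  0.     0.044] [ 0.72310893 -0.04916926  0.0131521 ]
t 5.53 rack x -214.8 y -305.0 z 13.2 mm  F rack 0.1 0.4 -0.4  w 34.1
turn [-0.2  0.  -0. ] |0.2| shift old axes [-0.2  3.2 -0. ] shift new axes [-0.2  3.2 -0. ]
```

```bash
python3 -m inch '0 0 0 0 2 6 0.6; 0 0 0 0 0 7 0.6; 0 0 0 0 0 7 0.6; 0 0 0 0 0 7 0.6; 0 0 0 0 0 7 0.6; 0 0 0 0 0 6 0.6; 0 0 0 0 0 6 0.6; 0 0 0 0 0 0 0.6'
python3 - <<'E'
from h import *
c=bot.camera("wrist"); cv2.imwrite("pics/w3.png",c["color"]); s=bot.camera("side"); cv2.imwrite("pics/s3.png",cv2.resize(s["color"][150:290,220:420],None,fx=3.5,fy=3.5,interpolation=2))
status()
E
```

```text
clock: 6.52
eef_pos: [0.6786, -0.0437, 0.0125]
tool_rot: [0.526, 0.472, -0.472, -0.526]
ft_force: [3.8, -1.2, 1.8]
grip_width: 0.0342
t 6.62 rack x -214.4 y -260.1 z 12.1 mm  F rack -0.5 -2.6 1.9  w 34.4
```

View pics/w3.png

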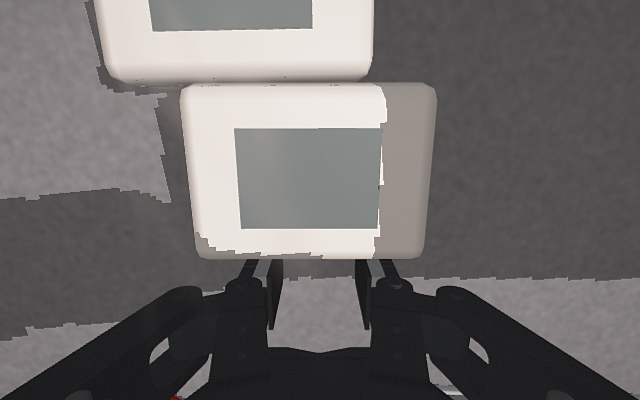

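View pics/s3.png

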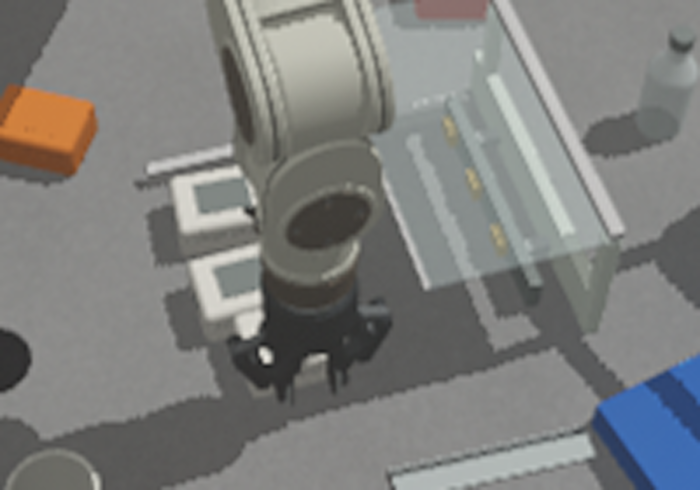

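```bash
python3 -m inch '0 0 0 0 0 6 0.6; 0 0 0 0 0 6 0.6; 0 0 0 0 0 6 0.6; 0 0 0 0 0 6 0.6; 0 0 0 0 0 5 0.6; 0 0 0 0 0 5 0.6; 0 0 0 0 0 5 0.6; 0 0 0 0 0 0 0.6'
python3 - <<'E'
from h import *
c=bot.camera("wrist"); cv2.imwrite("pics/w4.png",c["color"]); s=bot.camera("side"); cv2.imwrite("pics/s4.png",cv2.resize(s["color"][150:290,220:420],None,fx=3.5,fy=3.5,interpolation=2))
status()
E
```

```text
clock: 7.62
eef_pos: [0.639, -0.0392, 0.012]
tool_rot: [-0.526, -0.472, 0.473, 0.527]
ft_force: [1.6, -1.4, 1.4]
grip_width: 0.0339
t 7.72 rack x -214.4 y -220.3 z 12.0 mm  F rack 0.0 -1.1 0.3  w 34.2
```

View pics/w4.png

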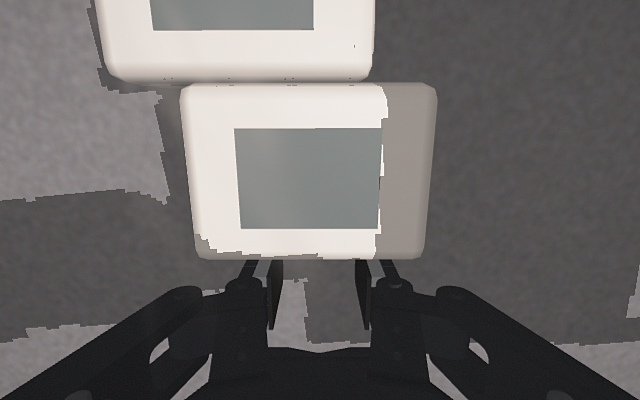

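View pics/s4.png

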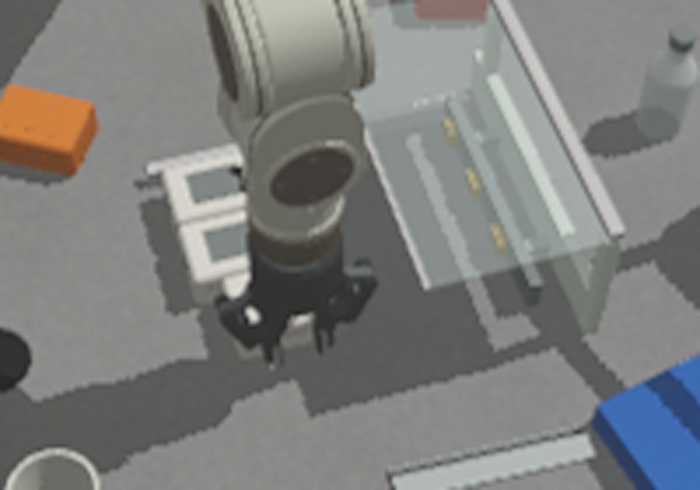

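```bash
python3 -m inch '0 0 0 0 0 3 0.6; 0 0 0 0 0 3 0.6; 0 0 0 0 0 2 0.6; 0 0 0 0 0 1 0.6'; python3 -c "
from h import *
status()"; python3 -m inch '0 0 0 0 0 1 0.6; 0 0 0 0 0 1 0.6'; python3 -c "
from h import *
status()"
```

```text
clock: 8.22
eef_pos: [0.631, -0.0384, 0.0122]
tool_rot: [-0.526, -0.472, 0.472, 0.526]
ft_force: [3.1, -0.3, -2.0]
grip_width: 0.0342
t 8.22 rack x -214.4 y -212.3 z 12.2 mm  F rack 0.0 -3.1 -2.0  w 34.2
clock: 8.48
eef_pos: [0.6292, -0.0382, 0.0123]
tool_rot: [-0.526, -0.472, 0.472, 0.526]
ft_force: [3.8, -1.0, -2.8]
grip_width: 0.0339
t 8.47 rack x -214.4 y -210.4 z 12.3 mm  F rack -0.6 -3.9 -2.8  w 33.9
```

```bash
python3 -m inch '0 0 0 0 0 1 0.6; 0 0 0 0 0 1 0.6'; python3 -c "
from h import *
status()"; python3 -m inch '0 0 0 0 0 1 0.6; 0 0 0 0 0 1 0.6';python3 -c "
from h import *
status()"
```

```text
clock: 8.72
eef_pos: [0.628, -0.038, 0.0125]
tool_rot: [0.527, 0.473, -0.472, -0.526]
ft_force: [6.5, -0.6, -2.6]
grip_width: 0.0345
t 8.72 rack x -214.4 y -209.2 z 12.5 mm  F rack 0.1 -6.5 -2.6  w 34.5
clock: 8.98
eef_pos: [0.6279, -0.0382, 0.0131]
tool_rot: [0.528, 0.473, -0.471, -0.525]
ft_force: [8.7, -2.2, -3.8]
grip_width: 0.0341
t 8.97 rack x -214.6 y -209.1 z 13.1 mm  F rack -1.2 -8.9 -3.8  w 34.1
```

```bash
python3 -m inch '0 0 0 0 0 -5 0.6; 0 0 0 0 0 -10 0.6; 0 0 0 0 -40 0 0.6; 0 0 0 0 -50 0 0.6; 0 10.5 0 0 -30 0 0.6; 0 10.5 0 0 0 0 0.6; 0 10.5 0 0 0 0 0.6; 0 10.5 0 0 0 0 0.6; 0 10.5 0 0 0 0 0.6; 0 10.5 0 0 0 0 0.6; 0 10.5 0 0 0 0 0.6; 0 10.5 0 0 0 0 0.6'
python3 - <<'E'
from h import *
rk=rack();p,r,o=pose(); print(np.round(o["joint_pos"],2)); status()
go(rk3(rk,-.34,-.036,.06),Rt(rk,'-y',40))
E
```

```text
clock: 10.48
eef_pos: [0.6396, -0.0393, 0.1319]
tool_rot: [-0.707, 0.004, -0.003, 0.707]
ft_force: [-0.6, -0.4, -0.9]
grip_width: 0.0341
[-0.06  0.58  0.25  1.25  0.    1.52]
t 10.47 rack x -214.3 y -220.8 z 131.9 mm  F rack -0.5 0.6 -0.9  w 34.1
turn [40.   5.6 -2.2] |40.4| shift old axes [-196.5   72.3 -106.2] shift new axes [-184.8  -25.7 -142.5]
```

```bash
python3 -m inch '0 5.6 0 0 0 -40 0.6; 0 0 0 -40 0 -40 0.6; 0 0 0 -45 0 -20 0.6; 0 0 0 -50 0 0 0.6; 0 0 0 -50 0 0 0.6; 10 0 0 0 0 0 0.6; 10 0 0 0 0 0 0.6; 10 0 0 0 0 0 0.6; 10 0 0 0 0 0 0.6; 0 0 0 0 0 0 0.6'
python3 - <<'E'
from h import *
rk=rack();p,r,o=pose(); print(np.round(o["joint_pos"],2)); status()
go(rk3(rk,-.34,-.036,.06),Rt(rk,'-y',40))
C={n:bot.camera(n) for n in("scene","side","wrist")}
for n in C: cv2.imwrite(f"pics/b_{n}.png",C[n]["color"])
E
```

```text
clock: 11.72
eef_pos: [0.4487, -0.1218, 0.1295]
tool_rot: [-0.421, 0.026, -0.046, 0.906]
ft_force: [0.5, 1.1, 0.8]
grip_width: 0.034
[-0.64  0.52 -0.08  1.38  0.59  0.92]
t 11.72 rack x -317.6 y -40.4 z 129.5 mm  F rack 1.1 -0.4 0.8  w 34.0
turn [-0.2  0.  -0.6] |0.6| shift old axes [ -4.   38.7 -61.9] shift new axes [ -4.4  38.8 -61.8]
```

View pics/b_side.png

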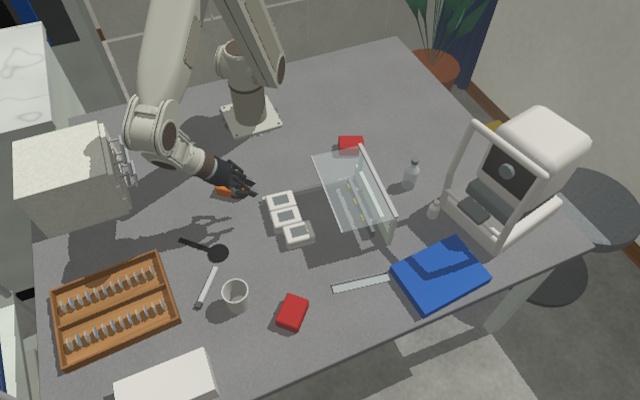

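View pics/b_wrist.png

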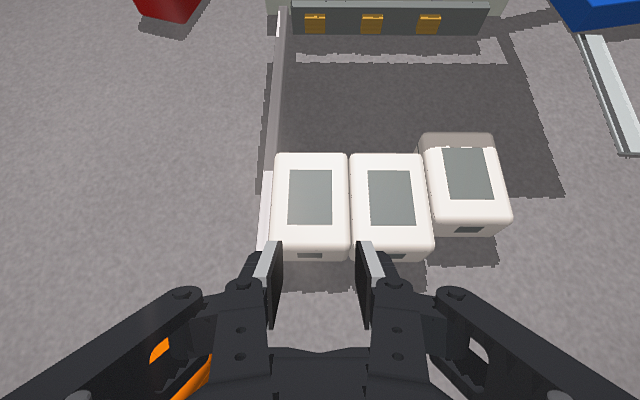

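Run:
```python
from h import *
rk=rack();c=bot.camera("side"); o=cv2.imread("pics/side0.png").astype(int)
m=((o[...,2]>180)&(o[...,1]<140)&(o[...,0]<80)).astype(np.uint8); m[:, :200]=0; m[:,260:]=0
h=cv2.minAreaRect(cv2.findNonZero(m)); print(h)
for q in cv2.boxPoints(h):
    for z in(0,.042): print(q,z,np.round(torack(rk,back(c,q,z))*1e3), np.round(back(c,q,z),3))
w=bot.camera("wrist"); k=1; im=w["color"].copy()
draw(w,im,RACKL,rk,(0,0,255),1)
for y,x in((-33,-238),(-99,-242),(-165,-212)):
    pp=rk3(rk,x/1e3,y/1e3,0); draw(w,im,[(TOP[a],TOP[a-1]) for a in range(len(TOP))],[pp[0],pp[1],rk[2]],(0,200,0),1)
cv2.imwrite("pics/b_wo.png",im)
```

```text
((230.58424377441406, 183.1348419189453), (27.13304901123047, 14.24110221862793), 12.994616508483887)
[215.76402 187.02248] 0 [-435.  112.] [ 0.284 -0.221  0.   ]
[215.76402 187.02248] 0.042 [-433.   76.] [ 0.32  -0.224  0.042]
[218.96626 173.14607] 0 [-414.  171.] [ 0.228 -0.194  0.   ]
[218.96626 173.14607] 0.042 [-413.  133.] [ 0.266 -0.198  0.042]
[245.40446 179.24721] 0 [-332.  117.] [ 0.291 -0.118  0.   ]
[245.40446 179.24721] 0.042 [-334.   81.] [ 0.326 -0.124  0.042]
[242.20222 193.12361] 0 [-354.   60.] [ 0.345 -0.147  0.   ]
[242.20222 193.12361] 0.042 [-356.   26.] [ 0.378 -0.152  0.042]
```

View pics/b_wo.png

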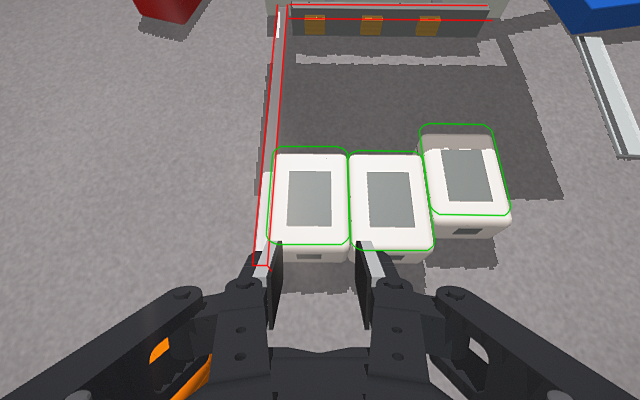

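```bash
python3 -c "
from h import *
rk=rack();go(rk3(rk,-.33,-.036,.008),Rt(rk,'-y',40))"; python3 -m inch '0 0 0 -2 15 -44 0.7; 0 0 -0.5 -2 35 -44 0.7; 0 0 0 0 35 0 0.7; 0 0 0 0 0 0 0.7';python3 -c "
from h import *
status();rk=rack();go(rk3(rk,-.33,-.036,.008),Rt(rk,'-y',40))"
```

```text
turn [ 0.1  0.6 -0.4] |0.7| shift old axes [ -6.2  86.9 -91.8] shift new axes [ -5.7  86.6 -92. ]
clock: 12.48
eef_pos: [0.4437, -0.1301, 0.0104]
tool_rot: [-0.422, 0.02, -0.048, 0.905]
ft_force: [-1.4, -0.5, -0.0]
grip_width: 0.0255
t 12.47 rack x -326.4 y -36.4 z 10.4 mm  F rack -0.6 1.3 -0.0  w 25.5
turn [-0.1  0.5 -0.1] |0.5| shift old axes [-0.4 -0.5 -4.3] shift new axes [-0.4 -0.5 -4.3]
```

```bash
python3 -m inch '0 0 0 0 8.7 5.8 0.7; 0 0 0 0 6.4 7.7 0.7; 0 0 0 0 5.2 6.1 0.7; 0 0 0 0 3.9 4.6 0.7; 0 0 0 0 3.9 4.6 0.7; 0 0 0 0 3.9 4.6 0.7; 0 0 0 0 3.9 4.6 0.7; 0 0 0 0 3.9 4.6 0.7'
python3 - <<'E'
from h import *
status()
for n in("wrist","side"):
    c=bot.camera(n); im=c["color"] if n=="wrist" else cv2.resize(c["color"][150:290,220:420],None,fx=3.5,fy=3.5,interpolation=2)
    cv2.imwrite(f"pics/d_{n}.png",im)
E
```

```text
clock: 13.48
eef_pos: [0.4517, -0.0757, 0.0079]
tool_rot: [-0.423, 0.019, -0.051, 0.905]
ft_force: [-2.1, -5.2, 3.7]
grip_width: 0.0256
t 13.47 rack x -271.5 y -38.2 z 7.9 mm  F rack -5.4 1.5 3.7  w 25.6
```

View pics/d_wrist.png

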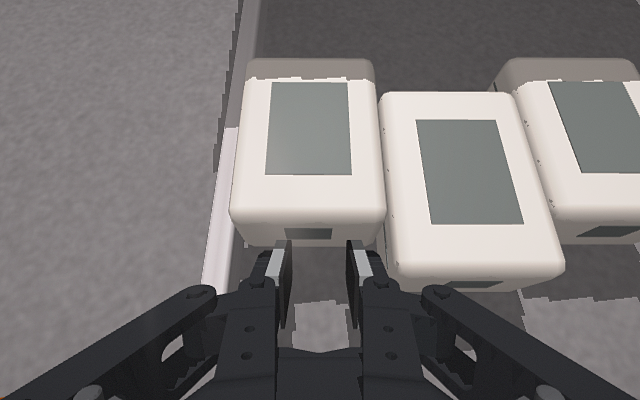

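View pics/d_side.png

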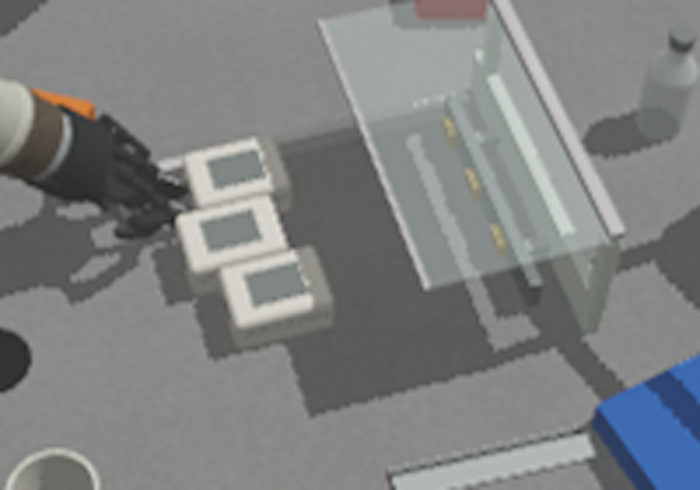

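```bash
python3 -m inch '0 0 0 0 -14.5 -17 0.7; 0 0 0 0 -19 -23 0.5; 0 0.4 0 14 0 0 0.23; 0 0 0 14 2 -2 0.23; 0 0 0 0 2.6 -2 0.23; 0 0 0 0 0 0 0.23'
python3 - <<'E'
from h import *
status();rk=rack();go(rk3(rk,-.325,-.066,.002),Rt(rk,'-y',40))
for n in("wrist",):
    c=bot.camera(n); cv2.imwrite(f"pics/e_{n}.png",c["color"])
E
```

```text
clock: 14.32
eef_pos: [0.4729, -0.1287, 0.001]
tool_rot: [-0.422, 0.023, -0.05, 0.905]
ft_force: [0.6, -0.3, 0.6]
grip_width: 0.066
t 14.32 rack x -321.8 y -65.2 z 1.0 mm  F rack -0.2 -0.6 0.6  w 66.0
turn [-0.   0.1 -0. ] |0.1| shift old axes [ 0.8 -2.8 -1.8] shift new axes [ 0.8 -2.8 -1.8]
```

View pics/e_wrist.png

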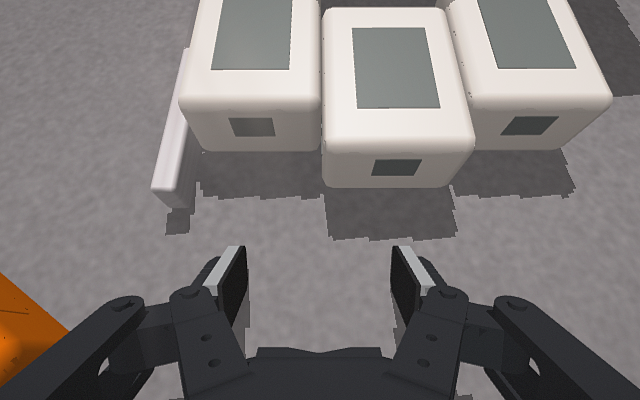

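```bash
python3 -m inch '0 0 0 1 5.2 6.1 0.23; 0 0 0 0 5.2 6.1 0.23; 0 0 0 0 5.2 6.1 0.23; 0 0 0 0 4.5 5.4 0.23; 0 0 0 0 4.5 5.4 0.23; 0 0 0 0 4.5 5.4 0.23; 0 0 0 0 4.5 5.4 0.23; 0 0 0 0 4.5 5.4 0.23; 0 0 0 0 4.5 5.4 0.23; 0 0 0 0 4.5 5.4 0.23'
python3 - <<'E'
from h import *
status();rk=rack();go(rk3(rk,-.25,-.066,.002),Rt(rk,'-y',40))
for n in("wrist",):
    c=bot.camera(n); cv2.imwrite(f"pics/f_{n}.png",c["color"])
E
```

```text
clock: 15.62
eef_pos: [0.4827, -0.057, 0.0014]
tool_rot: [-0.422, 0.023, -0.051, 0.905]
ft_force: [-1.1, -3.9, 0.3]
grip_width: 0.0659
t 15.62 rack x -249.5 y -66.9 z 1.4 mm  F rack -4.0 0.7 0.3  w 65.9
turn [0.  0.  0.1] |0.1| shift old axes [-0.9 -0.8 -0.1] shift new axes [-0.9 -0.8 -0.1]
```

View pics/f_wrist.png

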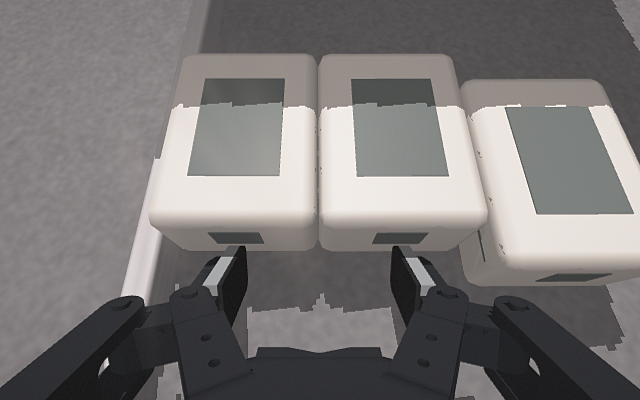

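Run:
```python
from h import *
c=bot.camera("wrist");E=c["extrinsics"];o=-E[:3,:3].T@E[:3,3];p,r,_=pose();rk=rack()
print("cam in tool",r.inv().apply(o-p)*1e3,"rack",torack(rk,o)*1e3,o[2],"tcp",torack(rk,p)*1e3)
status()
```

```text
cam in tool [   0.17697123 -143.73839534   67.43578678] rack [-289.39270947  -66.54550911] 0.1549815586958128 tcp [-248.47520007  -66.67079076]
t 15.72 rack x -248.5 y -66.7 z 1.6 mm  F rack -0.0 0.2 0.5  w 65.5
```

```bash
python3 -m inch '5 0 0 0 -2 2 0.23; 0 0 0 -0.5 4 4 0.23; 0 0 0 -0.5 5 5 0.23; 0 0 0 -0.5 5 5 0.23; 0 0 0 -0.5 5 5 0.23; 0 0 0 -0.5 5 5 0.23; 0 0 0 0 5 5 0.23; 0 0 0 0 5 5 0.23; 0 0 0 0 5 5 0.23; 0 0 0 0 5 5 0.23; 0 0 0 0 5 5 0.23; 0 0 0 0 0 0 0.23'
python3 - <<'E'
from h import *
status();rk=rack();go(rk3(rk,-.15,-.066,.004),Rt(rk,'-y',45))
for n in("wrist","side"):
    c=bot.camera(n); im=c["color"] if n=="wrist" else cv2.resize(c["color"][140:290,220:420],None,fx=3.5,fy=3.5,interpolation=2); cv2.imwrite(f"pics/g_{n}.png",im)
E
```

```text
clock: 17.23
eef_pos: [0.4878, 0.0133, 0.0049]
tool_rot: [-0.382, 0.02, -0.052, 0.923]
ft_force: [0.1, -1.7, 0.5]
grip_width: 0.0657
t 17.23 rack x -179.1 y -64.2 z 4.9 mm  F rack -1.7 -0.3 0.5  w 65.7
turn [-0.1  0.1  0.1] |0.1| shift old axes [ 1.8 21.2 19.9] shift new axes [ 1.8 21.2 19.9]
```

View pics/g_wrist.png

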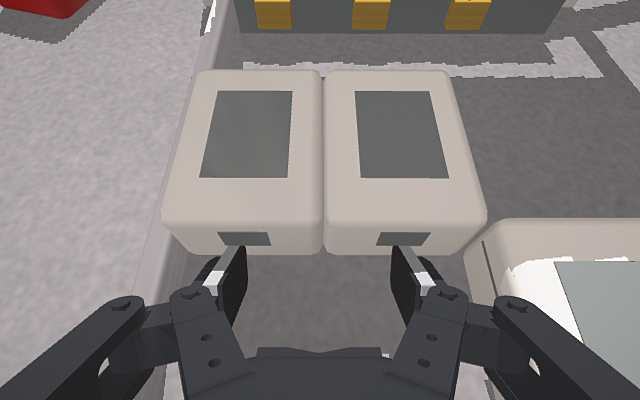

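View pics/g_side.png

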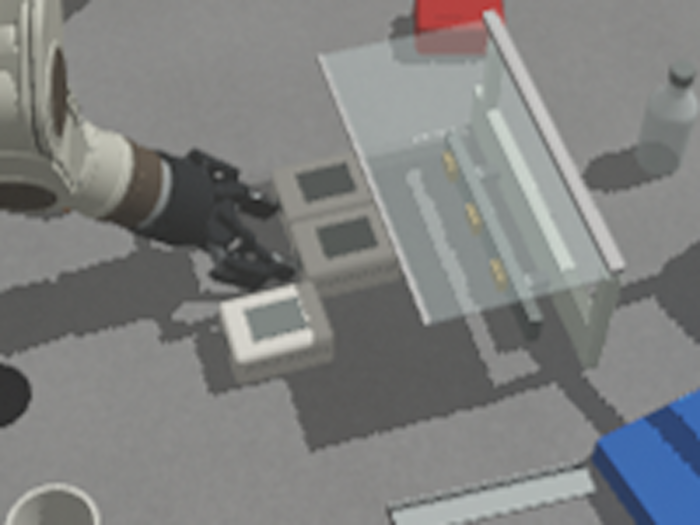

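```bash
python3 -m inch '0 0 0 0 5 4.7 0.23; 0 0 0 0 5 4.8 0.23; 0 0 0 0 5 4.8 0.23; 0 0 0 0 5 4.8 0.23; 0 0 0 0 5 4.8 0.23; 0 0 0 0 5 4.8 0.23; 0 0 0 0 4 3.9 0.23; 0 0 0 0 3 2.9 0.23; 0 0 0 0 0 0 0.23'
python3 - <<'E'
from h import *
status();rk=rack();go(rk3(rk,-.11,-.066,.004),Rt(rk,'-y',45))
for n in("wrist","side"):
    c=bot.camera(n); im=c["color"] if n=="wrist" else cv2.resize(c["color"][140:290,220:420],None,fx=3.5,fy=3.5,interpolation=2); cv2.imwrite(f"pics/i_{n}.png",im)
E
```

```text
clock: 18.45
eef_pos: [0.4941, 0.0631, 0.0039]
tool_rot: [-0.382, 0.02, -0.053, 0.922]
ft_force: [0.2, -2.9, 1.7]
grip_width: 0.0655
t 18.45 rack x -128.8 y -64.9 z 3.9 mm  F rack -2.9 -0.5 1.7  w 65.5
turn [-0.   0.1  0.2] |0.2| shift old axes [ 1.1 13.2 13.4] shift new axes [ 1.1 13.2 13.4]
```

View pics/i_wrist.png

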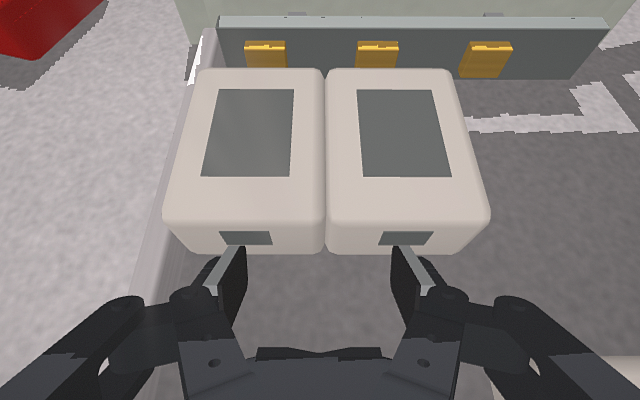

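View pics/i_side.png

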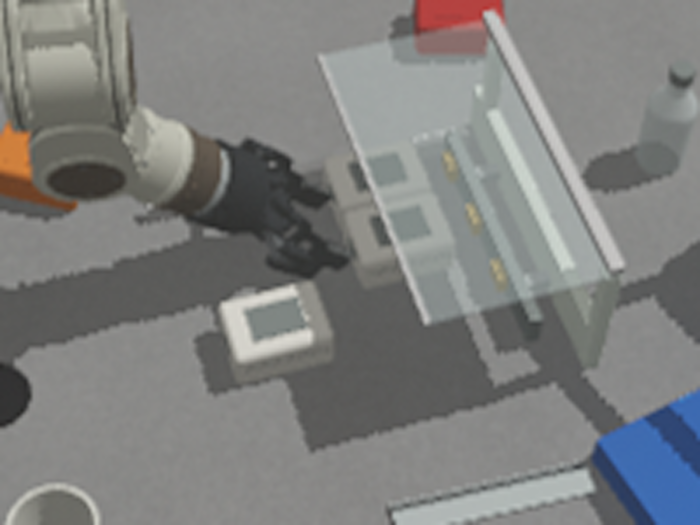

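```bash
python3 -m inch '0 0 0 0 2.2 2.1 0.23; 0 0 0 0 2.2 2.1 0.23; 0 0 0 0 1.4 1.4 0.23; 0 0 0 0 1.4 1.4 0.23'; python3 -c "
from h import *
status()"; python3 -m inch '0 0 0 0 1.4 1.4 0.23; 0 0 0 0 1.4 1.4 0.23'; python3 -c "
from h import *
status()
c=bot.camera('wrist');cv2.imwrite('pics/j.png',c['color'])"
```

```text
clock: 19.05
eef_pos: [0.4951, 0.0727, 0.0034]
tool_rot: [-0.382, 0.021, -0.053, 0.922]
ft_force: [-1.6, -7.5, 3.5]
grip_width: 0.0656
t 19.05 rack x -119.2 y -64.8 z 3.4 mm  F rack -7.7 0.8 3.5  w 65.6
clock: 19.3
eef_pos: [0.4955, 0.0765, 0.0034]
tool_rot: [-0.382, 0.021, -0.053, 0.922]
ft_force: [-0.1, -6.7, 5.3]
grip_width: 0.0656
t 19.30 rack x -115.3 y -64.8 z 3.4 mm  F rack -6.6 -0.7 5.3  w 65.6
```

View pics/j.png

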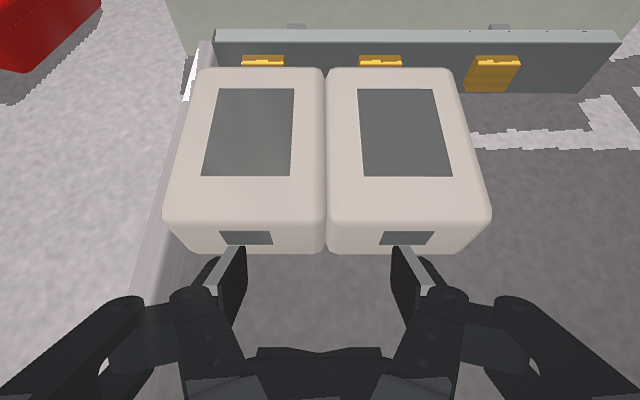

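```bash
python3 -m inch '0 0 0 0 1.0 1.5 0.23; 0 0 0 0 1.0 1.5 0.23'; python3 -c "
from h import *
status()"; python3 -m inch '0 0 0 0 1.0 1.2 0.23; 0 0 0 0 1 1.2 0.23'; python3 -c "
from h import *
status()"; python3 -m inch '0 0 0 0 1.0 1.2 0.23; 0 0 0 0 1 1.2 0.23'; python3 -c "
from h import *
status()
c=bot.camera('wrist');cv2.imwrite('pics/k.png',c['color'])"
```

```text
clock: 19.6
eef_pos: [0.4954, 0.0804, 0.0035]
tool_rot: [-0.382, 0.021, -0.052, 0.922]
ft_force: [-0.3, -3.7, 0.3]
grip_width: 0.0659
t 19.60 rack x -111.5 y -64.2 z 3.5 mm  F rack -3.7 -0.1 0.3  w 65.9
clock: 19.85
eef_pos: [0.4954, 0.084, 0.0036]
tool_rot: [-0.382, 0.021, -0.052, 0.922]
ft_force: [0.0, -2.0, -1.6]
grip_width: 0.0662
t 19.85 rack x -108.0 y -63.8 z 3.6 mm  F rack -2.0 -0.3 -1.6  w 66.2
clock: 20.1
eef_pos: [0.4959, 0.0871, 0.0041]
tool_rot: [-0.382, 0.021, -0.052, 0.922]
ft_force: [-0.2, -1.8, -1.9]
grip_width: 0.0662
t 20.10 rack x -104.8 y -64.0 z 4.1 mm  F rack -1.8 -0.0 -1.9  w 66.2
```

View pics/k.png

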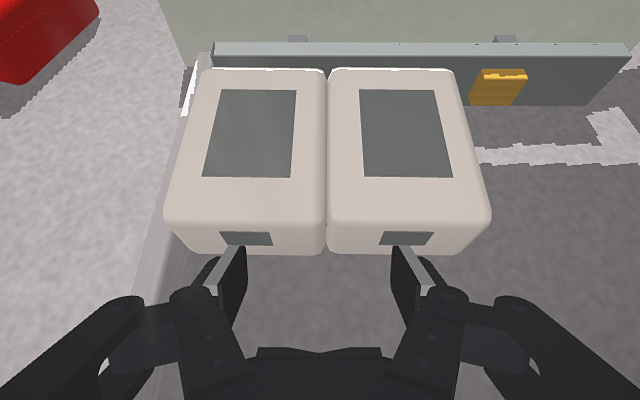

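```bash
python3 -m inch '0 0 0 0 1.0 1.0 0.23; 0 0 0 0 1 1 0.23'; python3 -c "
from h import *
status()"; python3 -m inch '0 0 0 0 1.0 1.0 0.23; 0 0 0 0 1 1.0 0.23'; python3 -c "
from h import *
status()
c=bot.camera('wrist');cv2.imwrite('pics/l.png',c['color'])"
```

```text
clock: 20.4
eef_pos: [0.4967, 0.0896, 0.0043]
tool_rot: [-0.382, 0.021, -0.052, 0.922]
ft_force: [0.1, -2.5, -1.4]
grip_width: 0.0662
t 20.40 rack x -102.2 y -64.5 z 4.3 mm  F rack -2.4 -0.3 -1.4  w 66.2
clock: 20.65
eef_pos: [0.4971, 0.0925, 0.0043]
tool_rot: [-0.382, 0.02, -0.052, 0.922]
ft_force: [-0.5, -2.2, -2.2]
grip_width: 0.0659
t 20.65 rack x -99.3 y -64.5 z 4.3 mm  F rack -2.3 0.3 -2.2  w 65.9
```

View pics/l.png

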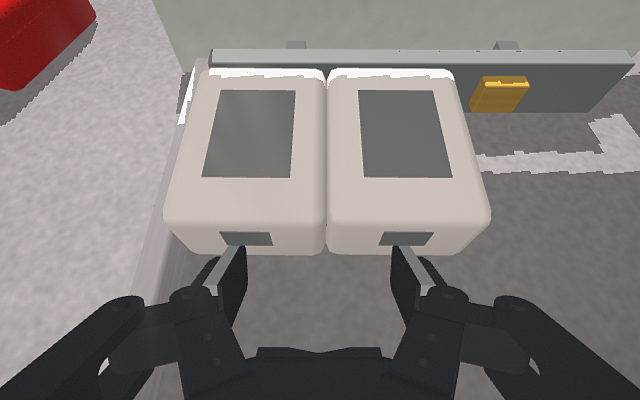

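```bash
python3 -m inch '0 0 0 0 1.0 1.0 0.23; 0 0 0 0 1 1 0.23'; python3 -c "
from h import *
status()"; python3 -m inch '0 0 0 0 0.7 0.7 0.23; 0 0 0 0 0.7 0.7 0.23'; python3 -c "
from h import *
status()";  python3 -m inch '0 0 0 0 0.7 0.7 0.23; 0 0 0 0 0.7 0.7 0.23'; python3 -c "
from h import *
status()"
```

```text
clock: 20.95
eef_pos: [0.4975, 0.0951, 0.0044]
tool_rot: [-0.382, 0.02, -0.052, 0.922]
ft_force: [-1.0, -8.1, 0.7]
grip_width: 0.0654
t 20.95 rack x -96.7 y -64.6 z 4.4 mm  F rack -8.1 0.1 0.7  w 65.4
clock: 21.2
eef_pos: [0.4978, 0.0953, 0.0043]
tool_rot: [-0.384, 0.021, -0.053, 0.922]
ft_force: [-5.5, -17.7, 5.9]
grip_width: 0.0657
t 21.20 rack x -96.4 y -64.9 z 4.3 mm  F rack -18.2 3.5 5.9  w 65.7
clock: 21.45
eef_pos: [0.4981, 0.0954, 0.0042]
tool_rot: [-0.385, 0.021, -0.054, 0.921]
ft_force: [-8.9, -27.0, 10.7]
grip_width: 0.0655
t 21.45 rack x -96.3 y -65.3 z 4.2 mm  F rack -27.8 5.9 10.7  w 65.5
```

```bash
python3 -m inch '0 0 0 0 -4 -4 0.23; 0 0 0 0 -14 -14 0.23'; python3 -c "
from h import *
status()
c=bot.camera('wrist');cv2.imwrite('pics/m.png',c['color'])
rk=rack();go(rk3(rk,-.33,-.165,.08),Rt(rk,'-y',45))"
```

```text
clock: 21.7
eef_pos: [0.4948, 0.0748, 0.0052]
tool_rot: [-0.381, 0.02, -0.052, 0.923]
ft_force: [-0.1, -1.0, -0.7]
grip_width: 0.0658
t 21.70 rack x -117.1 y -64.3 z 5.2 mm  F rack -1.0 0.0 -0.7  w 65.8
turn [-0.1  0.1  0.2] |0.2| shift old axes [ 100.5 -201.9  -95.8] shift new axes [ 100.  -202.1  -95.9]
```

View pics/m.png

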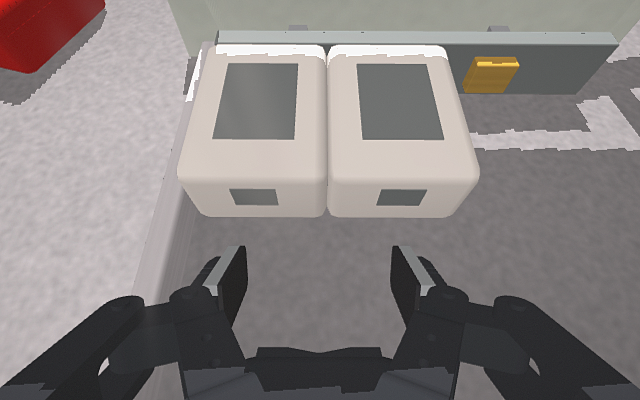

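```bash
python3 -m inch '0 0 0 0 -26 -24 0.3; 0 0 0 0 -27 -24 0.5; 0 0 0 0 -27 -24 0.6; 0 0 0 0 -27 -24 0.6; 0 0 0 0 -27 -24 0.6; 0 0 0 0 -22 -20 0.6; 0 0 0 25 0 0 0.6; 0 0 0 40 0 0 0.6; 0 0 0 36 0 0 0.6; 0 0 0 0 0 0 0.6'
python3 - <<'E'
from h import *
status();rk=rack();go(rk3(rk,-.31,-.165,.006),Rt(rk,'-y',45))
c=bot.camera("wrist");im=c["color"].copy();cv2.imwrite("pics/n0.png",im)
draw(c,im,RACKL,rk,(0,0,255),1)
for x,y in((-50,-33),(-50,-99),(-215,-165)):
    pp=rk3(rk,x/1e3,y/1e3,0); draw(c,im,[(TOP[a],TOP[a-1]) for a in range(len(TOP))],[pp[0],pp[1],rk[2]],(0,200,0),1)
cv2.imwrite("pics/n.png",im)
E
```

```text
clock: 23.0
eef_pos: [0.5744, -0.1446, 0.0159]
tool_rot: [-0.382, 0.019, -0.052, 0.922]
ft_force: [-1.2, 0.8, -0.2]
grip_width: 0.0342
t 23.00 rack x -326.2 y -167.8 z 15.9 mm  F rack 0.6 1.3 -0.2  w 34.2
turn [-0.   0.3  0.2] |0.3| shift old axes [-2.8 18.5  4.5] shift new axes [-2.8 18.5  4.5]
```

View pics/n.png

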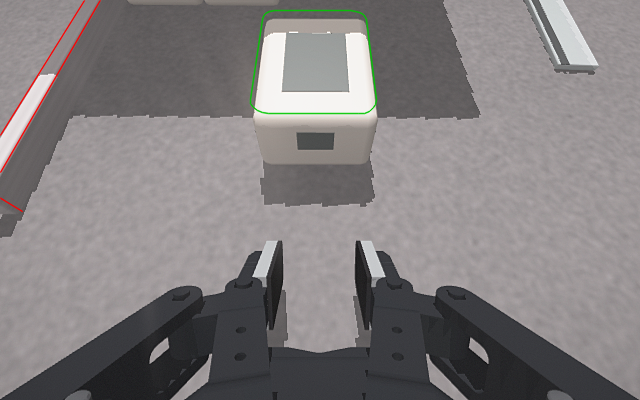

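```bash
python3 -m inch '0 0.3 0 -2 12 1 0.6; 0 0 0 0 12 9 0.6; 0 0 0 0 7 7 0.6; 0 0 0 0 7 7 0.6; 0 0 0 0 6 6 0.6; 0 0 0 0 6 6 0.6; 0 0 0 0 6 6 0.6; 0 0 0 0 6 6 0.6; 0 0 0 0 6 6 0.6; 0 0 0 0 6 6 0.6; 0 0 0 0 6 6 0.6; 0 0 0 0 0 0 0.6'
python3 - <<'E'
from h import *
status();rk=rack();go(rk3(rk,-.31,-.165,.006),Rt(rk,'-y',45))
c=bot.camera("wrist");im=c["color"].copy();cv2.imwrite("pics/o.png",im)
E
```

```text
clock: 24.55
eef_pos: [0.5815, -0.0415, 0.006]
tool_rot: [-0.382, 0.023, -0.053, 0.923]
ft_force: [0.4, 0.8, 0.1]
grip_width: 0.034
t 24.55 rack x -223.0 y -163.3 z 6.0 mm  F rack 0.8 -0.3 0.1  w 34.0
turn [-0.  -0.2  0. ] |0.2| shift old axes [  1.9 -61.6 -61.5] shift new axes [  1.7 -61.5 -61.5]
```

View pics/o.png

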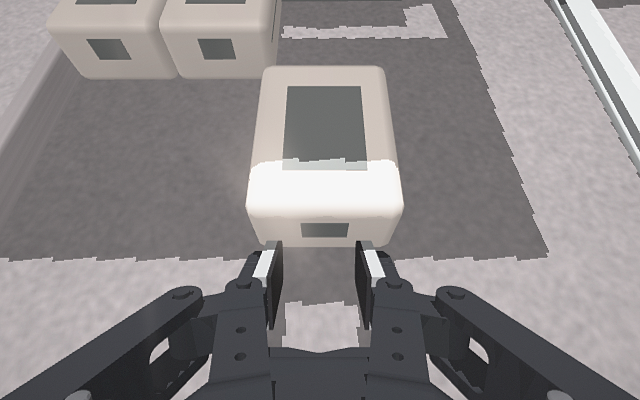

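```bash
python3 -m inch '0 0 0 0 5.8 6 0.6; 0 0 0 0 5.8 6 0.6; 0 0 0 0 5.9 6 0.6; 0 0 0 0 5.9 6 0.6; 0 0 0 0 5.9 6 0.6; 0 0 0 0 5.9 6 0.6; 0 0 0 0 0 0 0.6'
python3 - <<'E'
from h import *
status();rk=rack();go(rk3(rk,-.31,-.165,.006),Rt(rk,'-y',45))
c=bot.camera("wrist");im=c["color"].copy();cv2.imwrite("pics/p.png",im)
E
```

```text
clock: 25.48
eef_pos: [0.5876, 0.0084, 0.0069]
tool_rot: [-0.382, 0.023, -0.053, 0.923]
ft_force: [0.1, 0.1, 0.9]
grip_width: 0.0343
t 25.48 rack x -172.8 y -163.9 z 6.9 mm  F rack 0.1 -0.1 0.9  w 34.3
turn [-0.  -0.2  0.1] |0.2| shift old axes [  1.6 -96.5 -97.6] shift new axes [  1.1 -96.4 -97.7]
```

View pics/p.png

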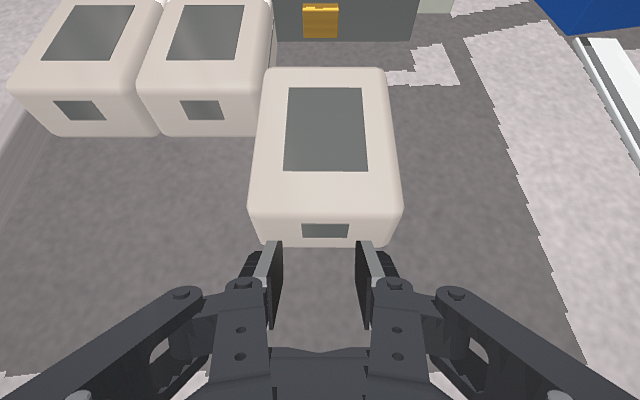

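```bash
python3 -m inch '0 0 0 0 4.2 4.2 0.6; 0 0 0 0 4.2 4.2 0.6; 0 0 0 0 4.2 4.2 0.6; 0 0 0 0 4.2 4.2 0.6; 0 0 0 0 4.2 4.2 0.6; 0 0 0 0 4.2 4.2 0.6; 0 0 0 0 0 0 0.6'
python3 - <<'E'
from h import *
status();rk=rack();go(rk3(rk,-.31,-.165,.006),Rt(rk,'-y',45))
c=bot.camera("wrist");im=c["color"].copy();cv2.imwrite("pics/q.png",im)
E
```

```text
clock: 26.4
eef_pos: [0.5913, 0.0437, 0.0066]
tool_rot: [-0.382, 0.023, -0.053, 0.923]
ft_force: [0.1, -0.2, -0.4]
grip_width: 0.0345
t 26.40 rack x -137.2 y -163.6 z 6.6 mm  F rack -0.2 -0.1 -0.4  w 34.5
turn [-0.  -0.2  0. ] |0.2| shift old axes [   1.9 -121.8 -122.5] shift new axes [   1.4 -121.7 -122.6]
```

View pics/q.png

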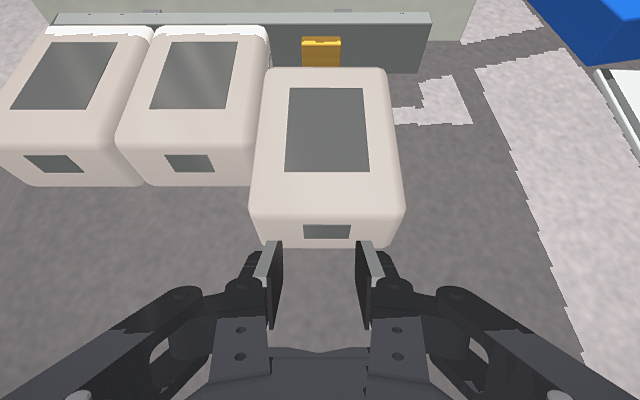

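```bash
python3 -m inch '0 0 0 0 3.5 3.5 0.6; 0 0 0 0 3.5 3.5 0.6; 0 0 0 0 3.5 3.5 0.6; 0 0 0 0 3.5 3.5 0.6; 0 0 0 0 2.5 2.5 0.6; 0 0 0 0 2 2 0.6'; python3 -c "
from h import *
status()";python3 -m inch '0 0 0 0 2 2 0.6; 0 0 0 0 1.4 1.4 0.6;0 0 0 0 1.2 1.2 0.6'; python3 -c "
from h import *
status()"
python3 - <<'E'
from h import *
c=bot.camera("wrist");im=c["color"].copy();cv2.imwrite("pics/r.png",im)
E
```

```text
clock: 27.2
eef_pos: [0.5946, 0.0691, 0.0064]
tool_rot: [-0.382, 0.023, -0.053, 0.922]
ft_force: [0.0, -0.4, -1.6]
grip_width: 0.034
t 27.20 rack x -111.7 y -164.0 z 6.4 mm  F rack -0.4 -0.1 -1.6  w 34.0
clock: 27.58
eef_pos: [0.5955, 0.0752, 0.0065]
tool_rot: [-0.382, 0.023, -0.053, 0.922]
ft_force: [0.2, -1.3, -1.5]
grip_width: 0.0345
t 27.57 rack x -105.5 y -164.2 z 6.5 mm  F rack -1.3 -0.3 -1.5  w 34.5
```

View pics/r.png

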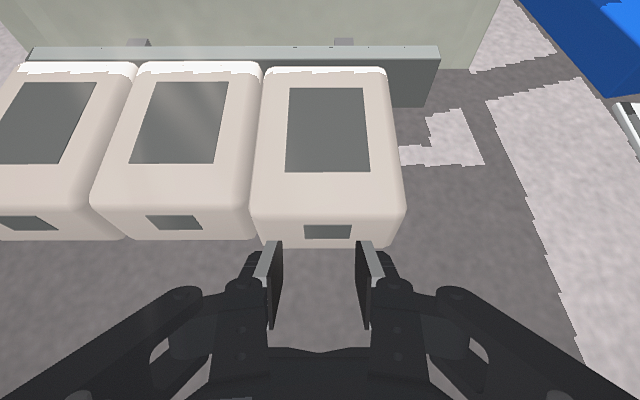

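```bash
python3 -m inch '0 0 0 0 1.2 1.2 0.6; 0 0 0 0 1 1 0.6';python3 -c "
from h import *
status()";python3 -m inch '0 0 0 0 0.8 0.8 0.6; 0 0 0 0 0.7 0.7 0.6'; python3 -c "
from h import *
status()"
```

```text
clock: 27.88
eef_pos: [0.5959, 0.0783, 0.0066]
tool_rot: [-0.382, 0.023, -0.053, 0.922]
ft_force: [-0.2, -1.0, -0.0]
grip_width: 0.0344
t 27.88 rack x -102.4 y -164.3 z 6.6 mm  F rack -1.0 0.1 -0.0  w 34.4
clock: 28.12
eef_pos: [0.5961, 0.0799, 0.0065]
tool_rot: [-0.382, 0.023, -0.053, 0.922]
ft_force: [-1.5, -6.5, 1.7]
grip_width: 0.0346
t 28.12 rack x -100.7 y -164.4 z 6.5 mm  F rack -6.6 0.7 1.7  w 34.6
```

```bash
python3 -m inch '0 0 0 0 0.5 0.5 0.6; 0 0 0 0 0.2 0.2 0.6';python3 -c "
from h import *
status()
c=bot.camera('wrist');cv2.imwrite('pics/s.png',c['color'])"
```

```text
clock: 28.38
eef_pos: [0.5962, 0.08, 0.0065]
tool_rot: [-0.383, 0.023, -0.054, 0.922]
ft_force: [-2.8, -7.4, 2.0]
grip_width: 0.0343
t 28.38 rack x -100.6 y -164.4 z 6.5 mm  F rack -7.7 2.0 2.0  w 34.3
```

View pics/s.png

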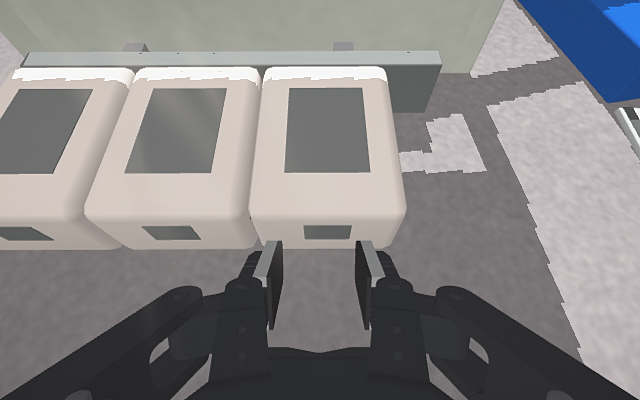

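```bash
python3 -m inch '0 0 0 0 -3 -3 0.6; 0 0 0 0 -15 -15 0.6; 0 0 0 -20 -15 -15 0.6; 0 0 0 -50 -10 -10 0.6; 0 0 0 0 0 0 0.6'
python3 - <<'E'
from h import *
status()
c=bot.camera("wrist");cv2.imwrite("pics/t.png",c["color"]); cv2.imwrite("pics/t2.png",cv2.resize(c["color"][0:200,150:420],None,fx=2.9,fy=2.9,interpolation=0))
E
```

```text
clock: 29.05
eef_pos: [0.5154, 0.0297, 0.0063]
tool_rot: [-0.381, 0.026, -0.053, 0.923]
ft_force: [0.3, 1.2, -0.5]
grip_width: 0.0338
t 29.05 rack x -159.7 y -89.8 z 6.3 mm  F rack 1.2 -0.1 -0.5  w 33.8
```

View pics/t.png

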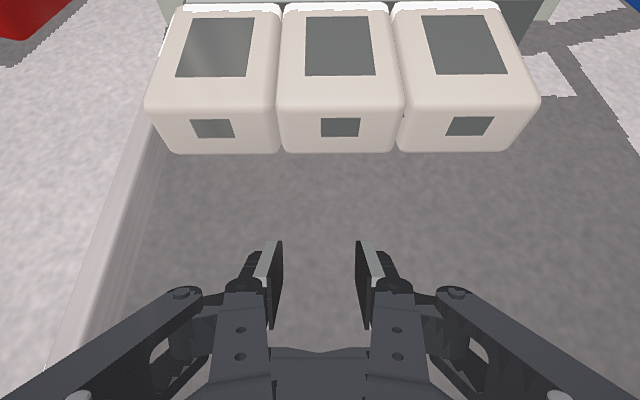

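View pics/t2.png

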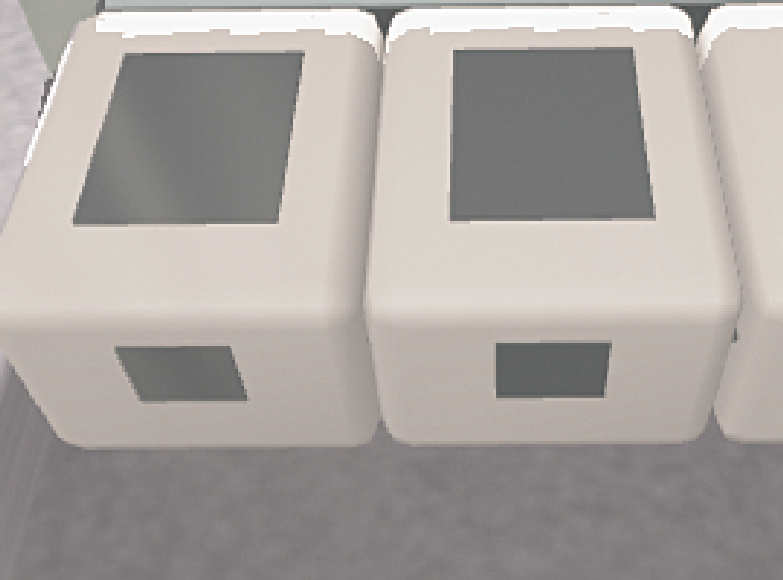

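```bash
python3 -m inch '0 0 0 50 0 0 0.6; 0 0 0 50 0 0 0.6; 0 0 0 50 0 0 0.6; 0 -4.3 4.3 6 0 0 0.6; 0 -4.3 4.3 0 0 0 0.6; 0 0 0 0 0 0 0.6'
python3 - <<'E'
from h import *
status(); rk=rack(); p,r,o=pose(); print(np.round(o["joint_pos"],2)); rz=R.from_rotvec([0,0,np.radians(12)])
T=rz*Rt(rk,'-y',45); go(rk3(rk,-.075,-.245,.007),T)
print("tool axes of rack +x,+y:",np.round(r.inv().apply([np.cos(rk[2]),np.sin(rk[2]),0]),3),np.round(r.inv().apply([-np.sin(rk[2]),np.cos(rk[2]),0]),3))
E
```

```text
clock: 29.85
eef_pos: [0.6767, 0.012, 0.0056]
tool_rot: [-0.382, -0.019, 0.045, 0.923]
ft_force: [-0.0, -0.8, -0.3]
grip_width: 0.0342
t 29.85 rack x -159.2 y -252.0 z 5.6 mm  F rack -0.8 -0.1 -0.3  w 34.2
[-0.28  1.01  0.49  1.4   0.72  1.06]
turn [-0. -0.  0.] |0.1| shift old axes [10.6 58.3 60.3] shift new axes [10.7 58.3 60.3]
tool axes of rack +x,+y: [0.207 0.692 0.692] [-0.978  0.146  0.147]
```

```bash
python3 -m inch '0 0 0 4 14 15 0.6; 0 0 0 4 14 15 0.6; 0 0 0 4 14 15 0.6; 0 0 0 4 15 15 0.6; 0 0 0 0 0 0 0.6'
python3 - <<'E'
from h import *
status()
for n in("wrist","side"):
    c=bot.camera(n); im=c["color"] if n=="wrist" else cv2.resize(c["color"][140:290,220:420],None,fx=3.5,fy=3.5,interpolation=2); cv2.imwrite(f"pics/u_{n}.png",im)
E
```

```text
clock: 30.48
eef_pos: [0.6819, 0.0979, 0.0094]
tool_rot: [-0.382, -0.019, 0.046, 0.923]
ft_force: [-0.0, 0.1, -0.4]
grip_width: 0.0345
t 30.48 rack x -73.2 y -247.6 z 9.4 mm  F rack 0.1 0.0 -0.4  w 34.5
```

View pics/u_wrist.png

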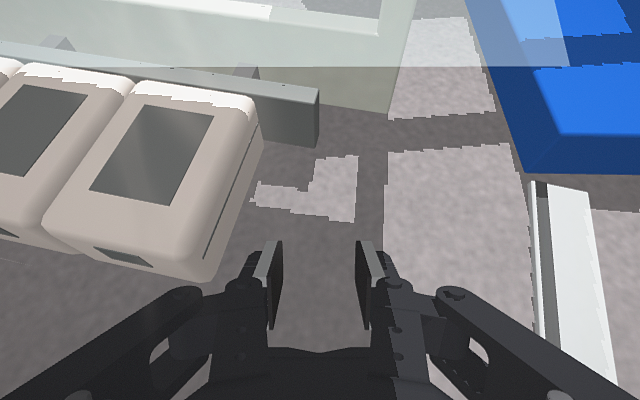

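View pics/u_side.png

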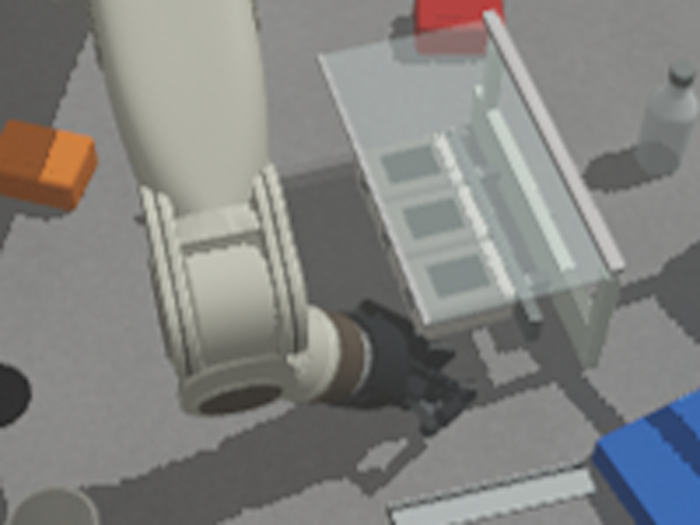

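```bash
python3 -m inch '0 0 0 -5.9 1.9 -0.1 0.6; 0 0 0 -4.9 1.7 -0.2 0.6; 0 0 0 0 0 0 0.6'; python3 -c "
from h import *
status()"; python3 -m inch '0 0 0 -2.9 0.4 0.4 0.6; 0 0 0 -2 0.3 0.3 0.6'
python3 - <<'E'
from h import *
status()
c=bot.camera('wrist'); cv2.imwrite(f"pics/v.png",c["color"])
E
```

```text
clock: 30.95
eef_pos: [0.671, 0.0956, 0.0056]
tool_rot: [-0.382, -0.017, 0.044, 0.923]
ft_force: [-0.1, -0.4, 0.8]
grip_width: 0.034
t 30.95 rack x -76.8 y -237.1 z 5.6 mm  F rack -0.4 0.0 0.8  w 34.0
clock: 31.2
eef_pos: [0.6665, 0.0965, 0.0058]
tool_rot: [-0.382, -0.018, 0.045, 0.923]
ft_force: [-0.3, -0.2, -0.1]
grip_width: 0.0341
t 31.20 rack x -76.4 y -232.4 z 5.8 mm  F rack -0.2 0.3 -0.1  w 34.1
```

View pics/v.png

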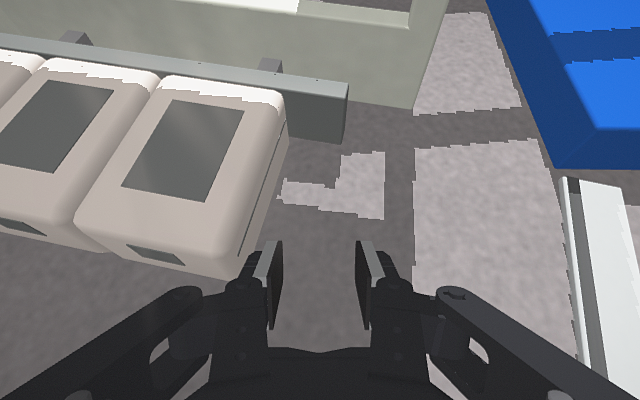

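```bash
python3 -m inch '0 0 0 -2 0.6 0.6 0.6; 0 0 0 -2 0.6 0.6 0.6'; python3 -c "
from h import *
status()"; python3 -m inch '0 0 0 -1.5 0.4 0.4 0.6; 0 0 0 -1 0.3 0.3 0.6'
python3 - <<'E'
from h import *
status()
c=bot.camera('wrist'); cv2.imwrite(f"pics/w.png",c["color"])
E
```

```text
clock: 31.5
eef_pos: [0.6632, 0.0975, 0.0059]
tool_rot: [-0.383, -0.019, 0.044, 0.923]
ft_force: [2.3, -3.3, 0.2]
grip_width: 0.0341
t 31.50 rack x -75.8 y -229.1 z 5.9 mm  F rack -3.0 -2.7 0.2  w 34.1
clock: 31.75
eef_pos: [0.6615, 0.0979, 0.0061]
tool_rot: [-0.383, -0.02, 0.044, 0.923]
ft_force: [5.1, -3.4, -2.4]
grip_width: 0.034
t 31.75 rack x -75.5 y -227.3 z 6.1 mm  F rack -2.8 -5.5 -2.4  w 34.0
```

View pics/w.png

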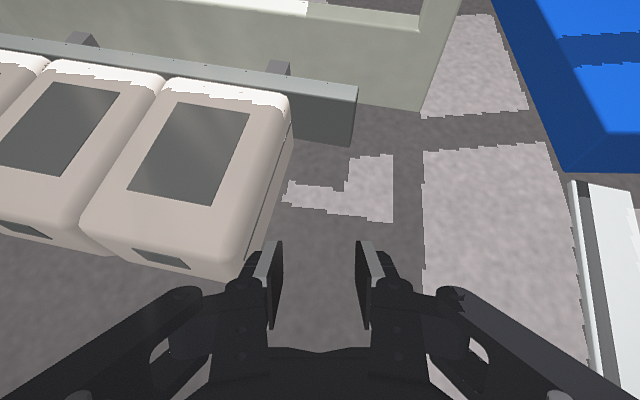

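```bash
python3 -m inch '0 0 0 -0.8 0.2 0.2 0.6; 0 0 0 -0.5 0.1 0.1 0.6'; python3 -c "
from h import *
status()"; python3 -m inch '0 0 0 -0.8 0.2 0.2 0.6; 0 0 0 -0.5 0.1 0.1 0.6'
python3 - <<'E'
from h import *
status()
E
```

```text
clock: 32.05
eef_pos: [0.6609, 0.098, 0.0062]
tool_rot: [-0.383, -0.02, 0.043, 0.923]
ft_force: [7.1, -2.7, -1.4]
grip_width: 0.034
t 32.05 rack x -75.5 y -226.7 z 6.2 mm  F rack -1.8 -7.4 -1.4  w 34.0
clock: 32.3
eef_pos: [0.6607, 0.098, 0.0064]
tool_rot: [-0.383, -0.021, 0.043, 0.922]
ft_force: [9.9, -3.3, -3.0]
grip_width: 0.0344
t 32.30 rack x -75.6 y -226.5 z 6.4 mm  F rack -2.2 -10.2 -3.0  w 34.4
```

```bash
python3 -m inch '0 0 0 8 -1 -1 0.6; 0 0 0 12 -2 -2 0.6; 0 0 0 -4 -20 -20 0.6; 0 0 0 -5 -20 -20 0.6; 0 0 0 -5 -22 -20 0.6; 0 4.3 -4.3 -40 0 0 0.6; 0 4.3 -4.3 -50 0 0 0.6; 0 0 0 -50 0 0 0.6; 0 0 0 -20 0 0 0.6; 0 0 0 0 0 0 0.6'
python3 - <<'E'
from h import *
status();rk=rack(); go(rk3(rk,-.16,-.099,.006),Rt(rk,'-y',45))
c=bot.camera("wrist");cv2.imwrite("pics/x.png",c["color"]); cv2.imwrite("pics/x2.png",cv2.resize(c["color"][0:200,140:560],None,fx=1.9,fy=1.9,interpolation=0))
for n in("scene","side"):
  c=bot.camera(n);cv2.imwrite(f"pics/x_{n}.png",c["color"])
E
```

```text
clock: 33.55
eef_pos: [0.5109, 0.0152, 0.0077]
tool_rot: [-0.381, 0.024, -0.053, 0.923]
ft_force: [0.7, -0.6, -0.3]
grip_width: 0.034
t 33.55 rack x -174.5 y -86.9 z 7.7 mm  F rack -0.5 -0.7 -0.3  w 34.0
turn [-0.1 -0.4  0. ] |0.4| shift old axes [12.  11.5  9.2] shift new axes [12.1 11.5  9.1]
```

View pics/x.png

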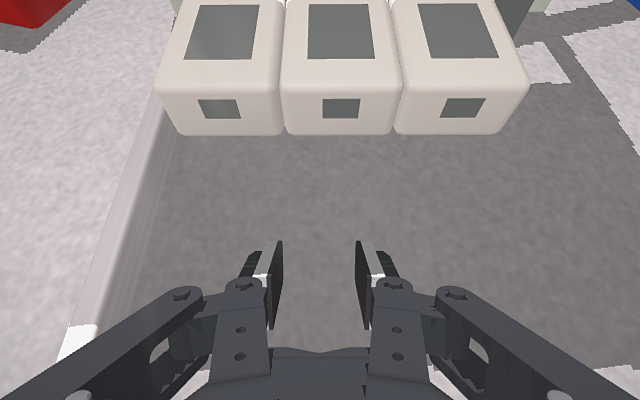

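View pics/x_side.png

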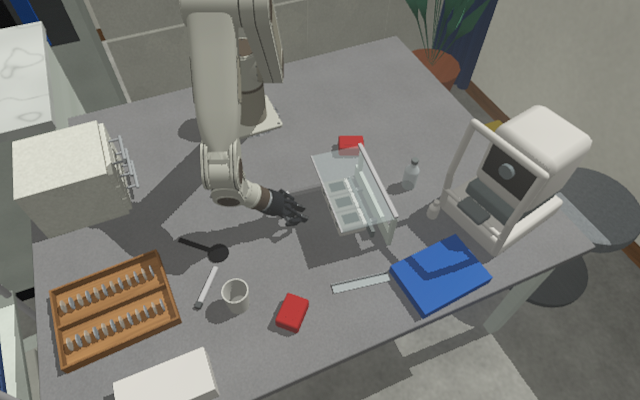

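```bash
python3 -m inch '0 -0.4 0 -21 2 -2 0.23; 0 0 0 0 15 15 0.23; 0 0 0 0 15 15 0.23; 0 0 0 0 14 14 0.23; 0 0 0 0 4 4 0.23; 0 0 0 0 3 3 0.23; 0 0 0 0 0 0 0.23'; python3 -c "
from h import *
status()"; python3 -m inch '0 0 0 0 1 1 0.23; 0 0 0 0 1 1 0.23'
python3 - <<'E'
from h import *
status()
E
```

```text
clock: 34.58
eef_pos: [0.5001, 0.0885, 0.0046]
tool_rot: [-0.382, 0.02, -0.052, 0.922]
ft_force: [0.1, -0.2, -0.6]
grip_width: 0.0658
t 34.58 rack x -102.9 y -68.0 z 4.6 mm  F rack -0.2 -0.1 -0.6  w 65.8
clock: 34.83
eef_pos: [0.5001, 0.0911, 0.0046]
tool_rot: [-0.382, 0.02, -0.052, 0.922]
ft_force: [-0.3, 0.4, 0.5]
grip_width: 0.0659
t 34.83 rack x -100.3 y -67.7 z 4.6 mm  F rack 0.3 0.3 0.5  w 65.9
```

```bash
python3 -m inch '0 0 0 0 1 1 0.23; 0 0 0 0 1 1 0.23'; python3 -c "
from h import *
status()"; python3 -m inch '0 0 0 0 0.6 0.6 0.23; 0 0 0 0 0.6 0.6 0.23'
python3 - <<'E'
from h import *
status()
E
```

```text
clock: 35.08
eef_pos: [0.5003, 0.0943, 0.0047]
tool_rot: [-0.382, 0.02, -0.052, 0.922]
ft_force: [-0.8, 0.0, -0.6]
grip_width: 0.0661
t 35.08 rack x -97.1 y -67.6 z 4.7 mm  F rack -0.1 0.8 -0.6  w 66.1
clock: 35.33
eef_pos: [0.5005, 0.0949, 0.0046]
tool_rot: [-0.383, 0.02, -0.052, 0.922]
ft_force: [-3.4, -10.5, 6.0]
grip_width: 0.0659
t 35.33 rack x -96.5 y -67.7 z 4.6 mm  F rack -10.8 2.3 6.0  w 65.9
```

```bash
python3 -m inch '0 0 0 0 -4 -4 0.23; 0 0 0 0 -5 -5 0.23; 0 0 0 33 0 0 0.23; 0 0 0 32 0 0 0.23; 0 0 0 0 3 3 0.23; 0 0 0 0 2 2 0.23; 0 0 0 0 0 0 0.23'; python3 -c "
from h import *
status()"; python3 -m inch '0 0 0 0 1 1 0.23; 0 0 0 0 1 1 0.23'
python3 - <<'E'
from h import *
status()
E
```

```text
clock: 36.2
eef_pos: [0.563, 0.0837, 0.0046]
tool_rot: [-0.382, 0.021, -0.051, 0.923]
ft_force: [0.6, 0.4, -0.3]
grip_width: 0.0658
t 36.20 rack x -100.7 y -131.0 z 4.6 mm  F rack 0.5 -0.6 -0.3  w 65.8
clock: 36.45
eef_pos: [0.5645, 0.0861, 0.005]
tool_rot: [-0.382, 0.02, -0.052, 0.922]
ft_force: [0.6, 1.0, -0.3]
grip_width: 0.0658
t 36.45 rack x -98.2 y -132.2 z 5.0 mm  F rack 1.1 -0.5 -0.3  w 65.8
```

```bash
python3 -m inch '0 0 0 0 0.8 0.8 0.23; 0 0 0 0 0.6 0.6 0.23'; python3 -c "
from h import *
status()"; python3 -m inch '0 0 0 0 0.4 0.4 0.23; 0 0 0 0 0.4 0.4 0.23'
python3 - <<'E'
from h import *
status()
E
```

```text
clock: 36.7
eef_pos: [0.565, 0.0875, 0.0049]
tool_rot: [-0.383, 0.02, -0.052, 0.922]
ft_force: [-2.6, -5.7, 3.2]
grip_width: 0.0659
t 36.70 rack x -96.7 y -132.6 z 4.9 mm  F rack -5.9 1.9 3.2  w 65.9
clock: 36.95
eef_pos: [0.5651, 0.0875, 0.0048]
tool_rot: [-0.383, 0.02, -0.053, 0.922]
ft_force: [-4.1, -9.7, 4.2]
grip_width: 0.0661
t 36.95 rack x -96.6 y -132.7 z 4.8 mm  F rack -10.1 3.0 4.2  w 66.1
```

```bash
python3 -m inch '0 0 0 0 -3 -3 0.23; 0 0 0 0 -10 -10 0.23; 0 0 0 -10 -20 -18 0.23; 0 0 0 -20 -25 -18 0.3; 0 0 0 -10 -25 -15 0.3; 0 0 0 0 -25 -10 0.3; 0 0 0 0 0 0 0.3'
python3 - <<'E'
from h import *
status();rk=rack()
c=bot.camera("wrist");cv2.imwrite("pics/y.png",c["color"]); 
# model overlay
im=cv2.resize(c["color"],None,fx=4,fy=4,interpolation=2); s=.0055
for k in range(3):
    pp=rk3(rk,-(.045+s),-(.033+.066*k),0); q=[pp[0],pp[1],rk[2]]
    draw(c,im,[(TOP[a],TOP[a-1]) for a in range(len(TOP))],q,(0,200,0),4)
draw(c,im,RACKL[1:3],rk,(0,0,255),4)
cv2.imwrite("pics/y2.png",cv2.resize(im[0:4*200,4*120:4*520],(800,400),interpolation=3))
for n in("scene","side"):
  c=bot.camera(n);cv2.imwrite(f"pics/y_{n}.png",c["color"])
E
```

```text
clock: 37.83
eef_pos: [0.512, -0.0369, 0.0293]
tool_rot: [-0.382, 0.019, -0.054, 0.922]
ft_force: [0.4, -0.5, 0.2]
grip_width: 0.06
t 37.83 rack x -226.2 y -93.8 z 29.3 mm  F rack -0.5 -0.4 0.2  w 60.0
```

View pics/y.png

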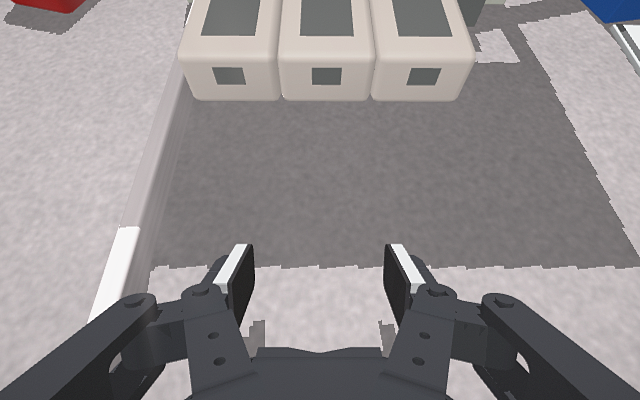

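View pics/y2.png

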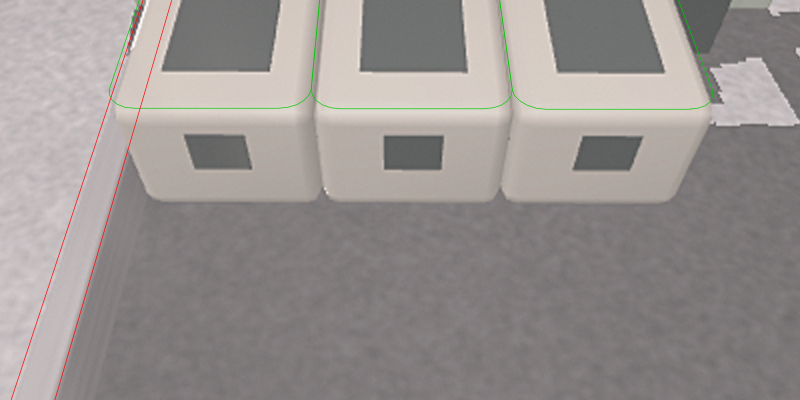

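View pics/y_scene.png

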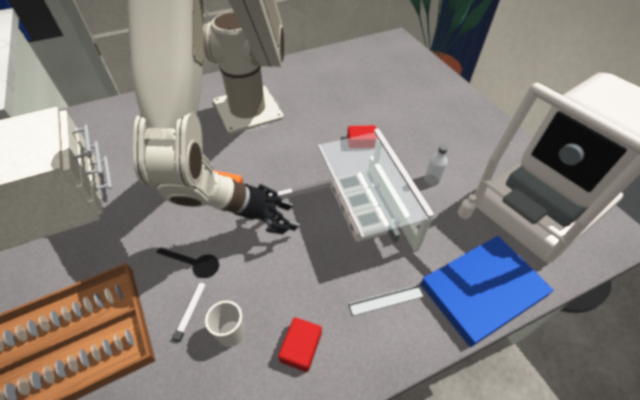

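Run:
```python
from h import *
rk=rack(); c=bot.camera("wrist"); E=c["extrinsics"]; im=c["color"]
g=im[55:95,180:470].max(2); m=(g<125).astype(np.uint8); L,lab,st,ce=cv2.connectedComponentsWithStats(m)
o=-E[:3,:3].T@E[:3,3]; ex=np.array([np.cos(rk[2]),np.sin(rk[2]),0]); ey=np.array([-ex[1],ex[0],0])
def hit(uv,X):
    d=E[:3,:3].T@np.array([(uv[0]-c["cx"])/c["fx"],-(uv[1]-c["cy"])/c["fy"],-1.]); b=np.r_[rk[:2],0]
    t=(X-(o-b)@ex)/(d@ex); P=o+t*d-b; return np.round(np.array([P@ey,P[2]])*1e3,1)
for s_,q in zip(st,ce):
    if 150<s_[4]<900: print(s_,hit(q+[180,55],-.0955))
cv2.imwrite("pics/z.png",cv2.resize(im[40:110,170:490],None,fx=2.5,fy=6,interpolation=0))
```

```text
[ 34  14  34  17 502] [-32.7  25.6]
[135  15  30  17 499] [-99.5  25. ]
[230  15  36  17 510] [-166.3   25.2]
```

View pics/z.png

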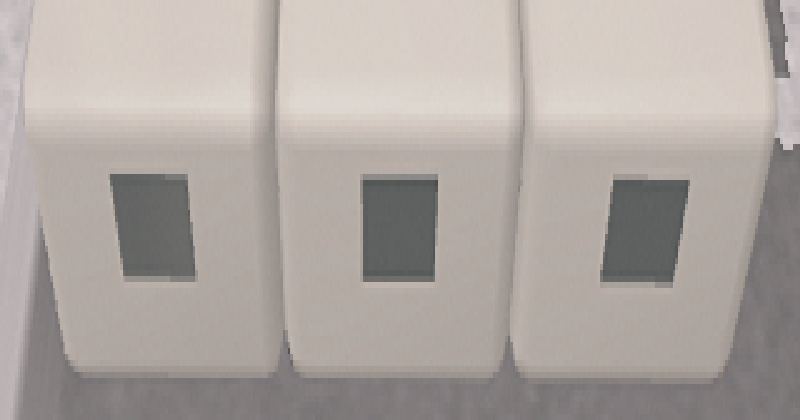

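```bash
python3 -m inch '0 0 0 0 -40 -10 0.3; 0 0 0 20 -45 0 0.3; 0 0 0 40 -45 0 0.3; 0 0 0 50 -30 0 0.3; 0 0 0 40 0 0 0.3; 0 0 0 0 0 0 0.3'
python3 - <<'E'
from h import *
status(); c=bot.camera("side"); cv2.imwrite("pics/end.png",c["color"]); a=cv2.imread("pics/side0.png"); d=cv2.absdiff(a,c["color"]).max(2)
cv2.imwrite("pics/end_d.png",d)
cv2.imwrite("pics/end_c.png",np.hstack([cv2.resize(v[120:330,170:430],None,fx=1.5,fy=1.5) for v in(a,c["color"])]))
E
```

```text
clock: 38.78
eef_pos: [0.6481, -0.169, 0.1333]
tool_rot: [-0.382, 0.019, -0.05, 0.923]
ft_force: [-0.6, 0.6, -0.7]
grip_width: 0.0602
t 38.77 rack x -342.3 y -243.8 z 133.3 mm  F rack 0.5 0.7 -0.7  w 60.2
```

View pics/end_c.png

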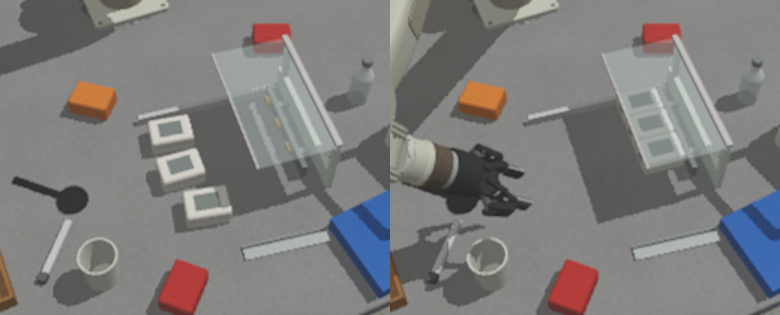

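Before (left) and after (right): the three cases stand in a closed row under the canopy with all the brass contacts covered. The orange and red boxes, ruler, cup, penlight and cleaner are where they were.

```bash
python3 -c "
from workcell import bot
print(bot.job_done(), bot.get_obs()['clock'])"
```

```text
the job is handed in; nothing more can be done
the job is handed in; nothing more can be done
```

The three white cases are in a closed row against the cheek and pushed home on the contact bar. I handed the job in at about 39 s of the 72 s allowed.

**What I did:** I closed the row sideways against the cheek. Leaning out 45°, I pushed the two cases nearest the cheek home together, then the third, feeling for the bar. I then pressed the row sideways to the cheek (stalled at about 10 N) and pressed all three home again at about 10 N.

**Last checks:**
- **Home:** both final presses stopped at the same depth, about 0.1 mm apart, and no brass contact shows. I inferred that the contacts are pressed in from this, since the joints could not be read directly.
- **Row:** the measured spacing is 66.8 mm twice, against a nominal 66 mm. I put the difference down to about 1% camera error, because the sideways press stalled firmly and no gap shows.
- **Other things:** the orange and red look-alikes, ruler, cup, penlight and cleaner look unmoved. The arm partly hid the paddle in the last picture, but it looked in place in an earlier one. The last comparison picture did not include the dropper bottle, which also looked in place earlier.

**Firmer than intended:** the first push onto the bar peaked at about 28 N before I backed off. All the later presses stayed near 10 N.

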